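# Drive the roller axle out of the slide coater

## Robot

A 7-joint arm with a two-finger parallel gripper is mounted at the origin on the work surface. World frame = base frame: x ahead of the robot, y to its left, z up, the work surface at z = 0. Lengths are in m, angles in rad, forces in N, time in s.
With the tool pointing down it reaches from about 0.425 to 0.825 m from the base axis. Payload 3.6 kg.
Tool frame: the origin (TCP) lies midway between the tips of the shut fingers; the grasp point (between the pads) lies 19 mm behind it; z points along the fingers, y is the direction in which the jaws open and shut (so a half turn about z gives the same grasp; the last joint's range is limited). The gripper opens to 85 mm and grips with 20 to 120 N. Pads are 22 mm wide; open, the fingers measure 114 mm over their backs; the gripper's body (76 mm by 85 mm) begins 54 mm behind the grasp point. The pads swing forward as they close: fully open they stand 13 mm farther back than shut.
Start: joints at [1.091, 0.615, -0.013, 1.423, 0.008, 1.103, -0.04], TCP at [0.285, -0.584, 0.231] pointing down, gripper open.
Joint ranges: [-3.12, 3.12], [-0.3, 2.06], [-1.34, 1.32], [0.26, 2.42], [-1.36, 4.5], [0.01, 1.98], [-2.84, 2.84]. Speed limits (rad/s): [2.79, 2.79, 3.14, 3.14, 3.14, 3.14, 3.14].

## Interface

Orientations are given as a unit quaternion [x, y, z, w].
In Python, from plant import bot gives the robot as it stands.
- The arm moves only by the shell command python3 -m crank 'ROWS' [FORCE]. ROWS is JSON, a list of rows, each an object of numbers: "tx", "ty", "tz": the shift along the tool's x, y, z in cm; "ax", "ay", "az": the turn, a rotation vector about the tool's x, y, z in degrees; "fingers": the opening in per cent of the stroke, from 0 (shut) to 100 (fully open). In form: [{"tx": .., "ty": .., "tz": .., "ax": .., "ay": .., "az": .., "fingers": ..}, ...]. A call has exactly 10 rows; each row is the pose to reach, as a shift and turn from the pose measured when the call began, along the tool's axes at that moment; what a row does not reach only later rows make up. A row lasts 1/10 s, in which the tool goes at most 50 mm and 8.59 degrees, less where a joint would pass 70% of its speed; a pose out of reach is approached as far as the arm can. A call with a gripper value outside its range is refused whole. The fingers move at their own pace and stop on an object; FORCE is the grip in N (left out, the last holds). Time passes only in rows, so rows that repeat a pose let the fingers close, or fill a call up. It gives the time, the measured TCP pose, the force and the opening at its end, in the units of the state.
- bot.read_state(): the state, without advancing time (a new reading comes with each control period).
- bot.read_camera(name): name is "side" or "top" or "wrist"; returns the picture (384x512x3 uint8, red, green, blue); there is no depth.
- bot.camera_params(name): a dict with "fx", "fy", "cx", "cy" (pixels), "R" (3x3) and "t" (3): a world point X has camera coordinates R X + t; the wrist camera has in their place "tool_from_camera" (4x4, takes a point from camera to tool coordinates, whose origin is the TCP and whose axes are the flange's). Camera axes: x right, y down, z forward; pixel columns grow to the right and rows downward; lengths in m; the calibration is good to about 2 mm. A picture is of the moment at which its call begins: read the wrist's pose just before it. camera_params takes no time and is no camera call.
- bot.finish_job(): hands the job in, once; it reports no verdict.
The state is a dict: "time_s": time; "joints": joint angles; "joint_velocities": joint speeds; "tau": joint torques, N m; "eef_pos": TCP position; "eef_rot": TCP orientation; "force": force on the tool from outside, world axes, zero at the start; "torque": the same for the moment, N m; "grip_width": opening from 0.0 (shut) to 1.0 (fully open).
Only numpy, scipy, OpenCV 4.12 (cv2) and the standard library are available. Lean on these libraries where they do the work, as an engineer would, in place of code of your own. Each camera call takes 0.05 s, during which the arm holds its last target. There are 200 camera calls.

## Task

The coater's roller has to come off for cleaning: bring the catch tray up under the exit end of the axle bore, then drive the axle pin out with the long punch, from its sunken end and on until the punch's shoulder just meets the bush, so that the pin drops into the tray and not on the bench. Feel for the bore and for the shoulder without ramming the coater, leave the roller lying in its bed, and lay the punch back in its place in the tool rest; leave the other things where they are.

Things in the scene. Friction and masses are not known exactly. Their poses are not given: they have to be found in the camera images.
- coater: Slide coater, screwed down. Origin on the bench under the roller's middle, z up. Aluminium base x -90..+130, y -30..+30, 28 mm high; two cheeks (60 wide, 82 high) at y = -30..-20 and 20..30 hold a white roller; black motor block, 94 high, at x 61..127. A straight smooth bore, 14.8 mm wide (17 in the roller), runs along y through cheeks and roller, 62 mm high, open from y = -38 to +50. Turned up to 0.3 rad
- bore_entry (a point): Centre of the bore's mouth at the end of the short steel bush (coater y = -38 mm, 62 mm high; bush 29 mm across): the pin's end lies sunk in here; the punch goes in here, towards +y
- bore_exit (a point): Centre of the bore's mouth at the end of the long steel bush (coater y = +50 mm, 62 mm high; bush 29 mm across), which overhangs the base's plain upright side (y = +30) by 20 mm: the pin comes out here
- pin: Axle pin: plain round steel, 14 mm diameter, 84 mm long, 100 g, no head. Origin at its middle, y along it. One end starts sunk 4 to 8 mm in the entry bush, the other 0 to 4 mm out of the exit bush. A spring plunger on the exit bush holds it: sliding takes some 4 to 12 N (varies) until its rear end has passed the plunger (7 mm before the exit); then it drops.
- roller: White PTFE roller, 40 mm diameter, 38 mm long, 90 g, lying loose on the bed between the cheeks; it stays there when the axle is gone. Origin at its middle (at the start 0, 0, 62 mm in the coater's frame), y along its 17 mm bore
- tray: Grey catch tray, open on top, 100 (x) by 125 (y) by 32 mm high, walls and floor 8 mm, 250 to 500 g, loose. Origin under its middle. Starts 40 to 75 mm short of the coater's side on the exit (+y) side, up to 30 mm off to one side and 0.25 rad askew. Drawn up against that side (centre at coater x = 0, y = 92.5 mm, axes parallel) it lies below the exit bush, whose lower edge is 47 mm high
- rest: Wooden tool rest, fixed: board 150 (x) by 130 mm (y), 8 mm thick, with cross bars 12 mm thick at x = -60 and +45 that have V-notches open upwards (edges 53 to 59 mm high). Two places, y = -35 and +35 mm, for tools lying along +x, axis 50 mm above the bench, grip centre at x = -30. Origin under its middle. Which tool is in which place varies; +x points roughly to world +y
- punch: Long drift punch, steel, 187 mm, 0.31 kg, in the rest. Origin on its axis at the middle of the ribbed grip, x towards the nose. Grip 20 mm diameter, x -40..+40; striking head 24 mm, x -52..-40; nose 13.3 mm diameter, flat end, x +40..+135. Balances at x = +14. The 95 mm nose goes through the 88 mm bore until the grip's shoulder meets the bush
- punch_tip (a point): Centre of the flat end of the long punch's nose (punch x = +135 mm). With the grip's shoulder against the entry bush it stands at coater y = +57 mm, 7 mm out of the exit bush. The spring plunger also rubs on the nose once the pin has gone by (about 12 N downwards)
- starter: Bystander: short starter punch in the rest's other place, like the long one but with a nose of 48 mm, too short for this job. Origin at the middle of its grip
- beaker: Bystander: glass beaker, 68 mm across, 90 mm high. Origin under its middle
- dish: Bystander: shallow glass dish, 96 mm across, 20 mm high. Origin under its middle
- slidebox: Bystander: black slide box, 50 x 85 mm, 28 mm high. Origin under its middle
- screwdriver: Bystander: screwdriver lying on the bench, 160 mm long
- washbottle: Bystander: white bottle, 60 mm across, 150 mm high. Origin under its middle
- slide_rack: Bystander: white open rack with upright glass slides, 90 x 70 mm, 55 mm high. Origin under its middle
- table: The bench; its top is at height 0

How it is judged:
By the outcome, as a careful person would: the job done as asked, in the order asked, and still so for the second after the job is handed in, with the robot touching nothing.
It also fails if it takes over 67 s, if anything falls off the work surface, if the arm or the gripper's body presses on something with over 40 N, if the wrist force passes 120 N, or if a joint passes its speed limit or range.

## Working session

There is one attempt and no reset: what is moved stays moved. The work goes in short steps, Python scripts to look and compute and a shell command to move; the robot and the scene stay as the last step left them, time stands still between calls to the robot, and variables do not carry over. Pictures are saved under pics/ and viewed, about 8 in all and at most 12, crops included, and the job is handed in when it is done.

```bash
mkdir -p pics; ls; python3 - <<'E'
from plant import bot
import cv2, numpy as np
s=bot.read_state(); print(s)
for n in("top","side"):
    im=bot.read_camera(n); cv2.imwrite(f"pics/{n}0.png",cv2.resize(im[:,:,::-1],(768,576),interpolation=cv2.INTER_CUBIC)); np.save(f"pics/{n}0.npy",im)
    print(n,bot.camera_params(n))
print(bot.camera_params("wrist"))
E
```

```text
pics
{'time_s': 0.0, 'joints': array([ 1.0904581 ,  0.61593825, -0.01259236,  1.42491252,  0.00809138,
        1.10338344, -0.04041302]), 'joint_velocities': array([ 0.00240719, -0.00186503, -0.00019994, -0.0002927 ,  0.00046203,
        0.00197673, -0.00012849]), 'tau': array([-6.29832248e-04, -4.69218671e+01,  2.59301215e-01, -1.71036243e+01,
        1.00109313e-02,  9.69420798e-03,  1.41609625e-06]), 'eef_pos': array([ 0.28463473, -0.58351325,  0.23012134]), 'eef_rot': array([ 9.74359944e-01,  2.24991155e-01, -3.12880456e-04, -1.25737609e-03]), 'force': array([ 1.22001644, -0.49423519, -0.53618717]), 'torque': array([ 0.00150375, -0.00282792,  0.01816974]), 'grip_width': 1.0025192398404688}
top {'fx': 490.72130402230226, 'fy': 490.72130402230226, 'cx': 252.834766217126, 'cy': 189.12711414194996, 'R': array([[-0.00255671, -0.99994481, -0.01019005],
       [-0.99765438,  0.00324764, -0.06837541],
       [ 0.06840473,  0.00999133, -0.99760762]]), 't': array([0.02425148, 0.51967704, 1.44322418])}
side {'fx': 474.19432924582634, 'fy': 474.19432924582634, 'cx': 255.81790634123837, 'cy': 192.35503076078552, 'R': array([[-0.94401072, -0.32940261,  0.0183762 ],
       [-0.26981712,  0.73879775, -0.61755697],
       [ 0.18984858, -0.58793861, -0.78631146]]), 't': array([0.50897233, 0.15410585, 1.61892797])}
{'fx': 278.5954434302934, 'fy': 278.5954434302934, 'cx': 253.10076371342234, 'cy': 193.67616331532918, 'tool_from_camera': array([[-4.98020317e-04, -9.61754500e-01, -2.73912457e-01,
         6.94226516e-02],
       [ 9.99999798e-01, -3.70804551e-04, -5.16213362e-04,
        -2.51994055e-04],
       [ 3.94902538e-04, -2.73912659e-01,  9.61754490e-01,
        -1.41977726e-01],
       [ 0.00000000e+00,  0.00000000e+00,  0.00000000e+00,
         1.00000000e+00]])}
```

View pics/top0.png

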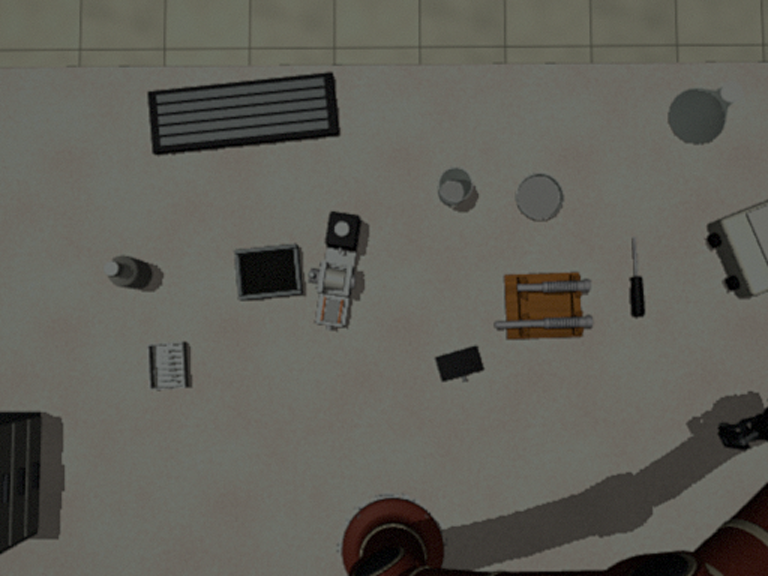

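View pics/side0.png

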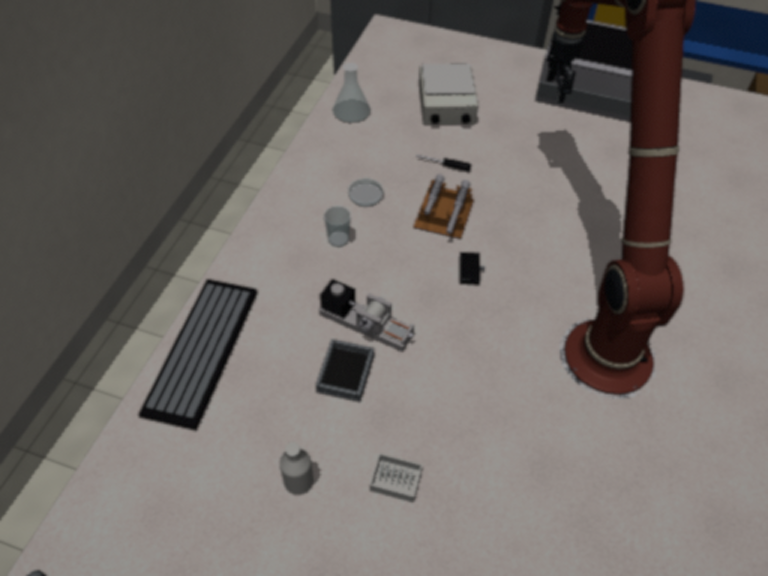

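The top view shows the rest at (545,305) with the long punch in the lower (nearer) row, nose to the left (+y). The coater is at (340,280) with its motor away from the robot and the pin's exit to the left. The tray is at (268,272), left of the coater. The side view agrees.

```bash
cat > h.py <<'E'
from plant import bot
import numpy as np, cv2
from scipy.spatial.transform import Rotation as Ro
def cam(name,pose=None):
    p=bot.camera_params(name); K=np.array([[p['fx'],0,p['cx']],[0,p['fy'],p['cy']],[0,0,1.]])
    if name!='wrist': R=np.array(p['R']);t=np.array(p['t'])
    else:
        T=np.eye(4);T[:3,:3]=Ro.from_quat(pose[1]).as_matrix();T[:3,3]=pose[0]
        M=np.linalg.inv(T@p['tool_from_camera']);R=M[:3,:3];t=M[:3,3]
    return K,R,t
def ray(c,uv,z):
    K,R,t=c; uv=np.atleast_2d(np.array(uv,float)); d=(np.linalg.inv(K)@np.c_[uv,np.ones(len(uv))].T).T@R
    o=-R.T@t; return o+d*((z-o[2])/d[:,2])[:,None]
def proj(c,X):
    K,R,t=c; p=(np.atleast_2d(X)@R.T+t)@K.T; return p[:,:2]/p[:,2:]
def go(pos,yaw):  # tool down, tool x at yaw(deg) -> row values
    s=bot.read_state(); R0=Ro.from_quat(s['eef_rot'])
    a=np.deg2rad(yaw); Rt=Ro.from_matrix(np.array([[np.cos(a),np.sin(a),0],[np.sin(a),-np.cos(a),0],[0,0,-1]]).T)
    d=R0.inv().apply(np.array(pos)-s['eef_pos'])*100; r=(R0.inv()*Rt).as_rotvec(degrees=True)
    print('t',np.round(d,2),'a',np.round(r,2))
def snap(n):
    s=bot.read_state(); im=bot.read_camera('wrist'); np.savez(f'pics/{n}.npz',im=im,p=s['eef_pos'],q=s['eef_rot'])
    cv2.imwrite(f'pics/{n}.png',cv2.resize(im[:,:,::-1],(768,576),interpolation=cv2.INTER_CUBIC)); return im
def load(n):
    d=np.load(f'pics/{n}.npz'); return d['im'],cam('wrist',(d['p'],d['q']))
def st():
    s=bot.read_state(); R=Ro.from_quat(s['eef_rot']).as_matrix(); print(round(s['time_s'],2),'pos',np.round(s['eef_pos'],4),'yaw',round(np.degrees(np.arctan2(R[1,0],R[0,0])),2),'zax',np.round(R[:,2],3),'F',np.round(s['force'],1),'g',round(s['grip_width'],3),'j7',round(s['joints'][6],2))
E
python3 - <<'E'
from h import *
c=cam('top')
f=lambda l,z:print(np.round(ray(c,np.array(l)/1.5,z),3).tolist())
f([(236,250),(298,243),(302,296),(240,300)],.032)
f([(328,212),(360,214),(356,250),(328,248)],.094)
f([(337,279)],.08)
f([(498,325),(591,321),(520,288),(590,286)],.05)
f([(505,275),(580,272),(582,338),(507,339)],.05)
go([.50,-.33,.24],90); go([.55,.06,.26],90)
E
```

```text
[[0.586, 0.306, 0.032], [0.6, 0.183, 0.032], [0.495, 0.175, 0.032], [0.488, 0.297, 0.032]]
[[0.651, 0.119, 0.094], [0.647, 0.058, 0.094], [0.578, 0.066, 0.094], [0.582, 0.119, 0.094]]
[[0.525, 0.102, 0.08]]
[[0.437, -0.207, 0.05], [0.444, -0.386, 0.05], [0.508, -0.25, 0.05], [0.512, -0.385, 0.05]]
[[0.534, -0.222, 0.05], [0.539, -0.367, 0.05], [0.411, -0.368, 0.05], [0.41, -0.224, 0.05]]
t [ 30.47 -13.35  -0.95] a [ -0.12  -0.07 -64.  ]
t [ 52.07 -46.22  -2.87] a [ -0.12  -0.07 -64.  ]
```

```bash
python3 -m crank '[{"tx":26,"ty":-26,"tz":-2,"az":-64},{"tx":26,"ty":-26,"tz":-2,"az":-64},{"tx":53.4,"ty":-53.4,"tz":-3,"az":-64},{"tx":53.4,"ty":-53.4,"tz":-3,"az":-64},{"tx":53.4,"ty":-53.4,"tz":-3,"az":-64},{"tx":53.4,"ty":-53.4,"tz":-3,"az":-64},{"tx":53.4,"ty":-53.4,"tz":-3,"az":-64},{"tx":53.4,"ty":-53.4,"tz":-3,"az":-64},{"tx":53.4,"ty":-53.4,"tz":-3,"az":-64},{"tx":53.4,"ty":-53.4,"tz":-3,"az":-64}]' 
python3 - <<'E'
from h import *
st(); go([.53,.13,.26],90)
E
```

```text
0.1 pos [ 0.2846 -0.5836  0.2302] yaw 26.0 zax [-0.001  0.002 -1.   ] F [-0.  -0.3 -0.6] g 1.0 j7 -0.04
t [ 53.34 -53.39  -2.85] a [ -0.12  -0.07 -64.  ]$[0]: bad value
```

```bash
python3 -m crank '[{"tx":26,"ty":-26,"tz":-2,"ax":0,"ay":0,"az":-64,"fingers":100},{"tx":26,"ty":-26,"tz":-2,"ax":0,"ay":0,"az":-64,"fingers":100},{"tx":53.4,"ty":-53.4,"tz":-3,"ax":0,"ay":0,"az":-64,"fingers":100},{"tx":53.4,"ty":-53.4,"tz":-3,"ax":0,"ay":0,"az":-64,"fingers":100},{"tx":53.4,"ty":-53.4,"tz":-3,"ax":0,"ay":0,"az":-64,"fingers":100},{"tx":53.4,"ty":-53.4,"tz":-3,"ax":0,"ay":0,"az":-64,"fingers":100},{"tx":53.4,"ty":-53.4,"tz":-3,"ax":0,"ay":0,"az":-64,"fingers":100},{"tx":53.4,"ty":-53.4,"tz":-3,"ax":0,"ay":0,"az":-64,"fingers":100},{"tx":53.4,"ty":-53.4,"tz":-3,"ax":0,"ay":0,"az":-64,"fingers":100},{"tx":53.4,"ty":-53.4,"tz":-3,"ax":0,"ay":0,"az":-64,"fingers":100}]' 
python3 - <<'E'
from h import *
st(); go([.53,.13,.26],90)
E
```

```text
time_s: 1.1
eef_pos: [0.4473, -0.1099, 0.2517]
eef_rot: [0.707, 0.707, 0.0, -0.001]
force: [1.8, -0.4, 0.3]
grip_width: 1.0
1.1 pos [ 0.4473 -0.1099  0.2517] yaw 89.98 zax [-0.001  0.002 -1.   ] F [ 1.8 -0.4  0.3] g 1.0 j7 0.02
t [24.    8.26 -0.79] a [-0.08 -0.11 -0.02]
```

```bash
python3 -m crank '[{"tx":24,"ty":8.3,"tz":-0.8,"ax":0,"ay":0,"az":0,"fingers":100},{"tx":24,"ty":8.3,"tz":-0.8,"ax":0,"ay":0,"az":0,"fingers":100},{"tx":24,"ty":8.3,"tz":-0.8,"ax":0,"ay":0,"az":0,"fingers":100},{"tx":24,"ty":8.3,"tz":-0.8,"ax":0,"ay":0,"az":0,"fingers":100},{"tx":24,"ty":8.3,"tz":-0.8,"ax":0,"ay":0,"az":0,"fingers":100},{"tx":24,"ty":8.3,"tz":-0.8,"ax":0,"ay":0,"az":0,"fingers":100},{"tx":24,"ty":8.3,"tz":-0.8,"ax":0,"ay":0,"az":0,"fingers":100},{"tx":24,"ty":8.3,"tz":-0.8,"ax":0,"ay":0,"az":0,"fingers":100},{"tx":24,"ty":8.3,"tz":-0.8,"ax":0,"ay":0,"az":0,"fingers":100},{"tx":24,"ty":8.3,"tz":-0.8,"ax":0,"ay":0,"az":0,"fingers":100}]' 
python3 - <<'E'
from h import *
st(); snap('w1')
E
```

```text
time_s: 2.1
eef_pos: [0.5303, 0.1279, 0.26]
eef_rot: [0.708, 0.706, -0.0, -0.001]
force: [0.3, 0.5, -1.1]
grip_width: 0.998
2.1 pos [0.5303 0.1279 0.26  ] yaw 89.8 zax [-0.002  0.001 -1.   ] F [ 0.3  0.5 -1.1] g 0.998 j7 -0.5
```

View pics/w1.png

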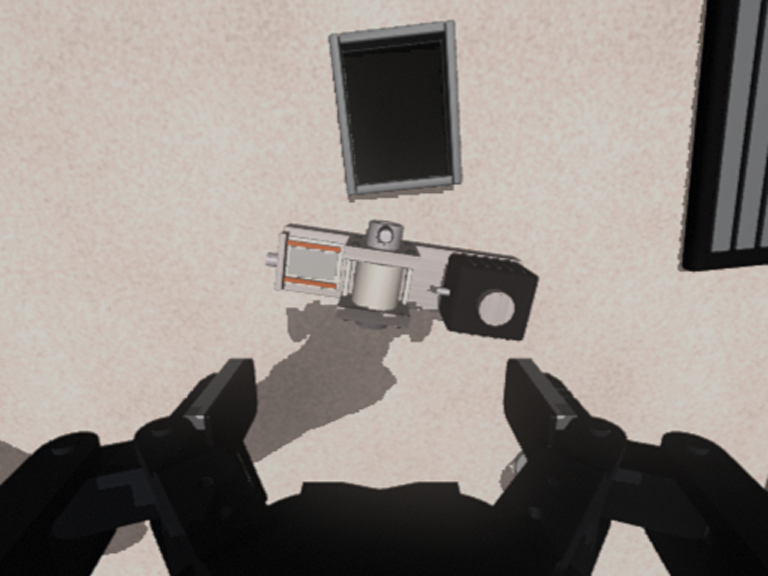

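The wrist view shows the tray with outer corners at about (331,35), (454,20), (461,182) and (349,195). The coater's +y base edge runs from (288,224) to (520,258), with the exit bush at (385,235). I'll enlarge the coater for precise edges.

```bash
python3 - <<'E'
from h import *
im,c=load('w1')
r=lambda l,z:np.round(ray(c,np.array(l)/1.5,z),4)
P=r([(331,35),(454,20),(461,182),(349,195)],.032);print(P.tolist())
print([np.linalg.norm(P[i]-P[i-1]) for i in range(4)],P.mean(0))
print(r([(288,224),(520,258),(277,290)],.028).tolist())
x0,y0,x1,y1=170,137,370,230
cr=cv2.resize(im[y0:y1,x0:x1,::-1],None,fx=4,fy=4,interpolation=cv2.INTER_CUBIC);cr=np.clip(cr.astype(float)*1.2,0,255)
cv2.imwrite('pics/c1.png',cr)
E
```

```text
[[0.4923, 0.3011, 0.032], [0.5883, 0.311, 0.032], [0.5998, 0.189, 0.032], [0.5035, 0.1785, 0.032]]
[np.float64(0.12311051945305078), np.float64(0.0965091187401481), np.float64(0.12254080952890754), np.float64(0.09687073861595157)] [0.545975 0.2449   0.032   ]
[[0.4483, 0.1533, 0.028], [0.6575, 0.1217, 0.028], [0.4341, 0.0922, 0.028]][ WARN:0@0.046] global loadsave.cpp:1063 imwrite_ Unsupported depth image for selected encoder is fallbacked to CV_8U.
```

View pics/c1.png

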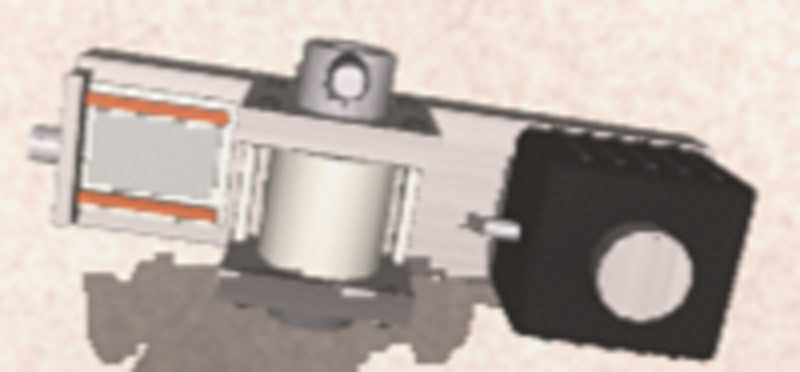

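The crop shows the +y cheek's top face, with outer corners at about (247,107) and (439,135). The exit bush lies between (302,45) and (395,110), and its plunger is at (348,80). The roller is in the middle.

```bash
python3 - <<'E'
from h import *
im,c=load('w1')
f=lambda l,z:ray(c,(np.array(l)+.5)/4-.5+[170,137],z)
C=f([(247,107),(439,135),(432,165),(235,138)],.082); print(np.round(C,4).tolist(), [round(np.linalg.norm(C[i]-C[i-1]),4) for i in range(4)])
B=f([(88,62),(705,147)],.028); print(np.round(B,4).tolist(),np.linalg.norm(B[1]-B[0]))
for a in (C[1]-C[0],C[2]-C[3],B[1]-B[0]): print(np.degrees(np.arctan2(a[1],a[0])))
M=f([(530,130),(755,190),(715,358),(515,332)],.094);print(np.round(M,4).tolist())
m=(C[0]+C[1])/2; a=np.radians(-8.5);R=np.array([[np.cos(a),-np.sin(a)],[np.sin(a),np.cos(a)]])
O=m[:2]-R@[0,.03]; print('O',O,'O from base edge',(B[0][:2]-R@[-.09,.03]))
t=O+R@[0,.0925];print('tray target',t)
P=np.array([[0.4923, 0.3011],[0.5883, 0.311],[0.5998, 0.189],[0.5035, 0.1785]])
ty=np.mean([np.degrees(np.arctan2(*(P[i]-P[j])[::-1])) for i,j in((1,0),(2,3))]);ty2=np.mean([np.degrees(np.arctan2(*(P[i]-P[j])[::-1]))-90 for i,j in((0,3),(1,2))]);print('tray yaw',ty,ty2)
ty=(ty+ty2)/2
a=np.radians(ty);w=P.mean(0)+np.array([[np.cos(a),-np.sin(a)],[np.sin(a),np.cos(a)]])@[-.046,0]
print('near wall',w);go([w[0],w[1],.10],90+ty)
E
```

```text
[[0.5047, 0.1433, 0.082], [0.5605, 0.1349, 0.082], [0.5587, 0.1259, 0.082], [0.501, 0.1342, 0.082]] [np.float64(0.0098), np.float64(0.0564), np.float64(0.0091), np.float64(0.0583)]
[[0.4475, 0.1496, 0.028], [0.6566, 0.1198, 0.028]] 0.21115520531937257
-8.611436427450343
-8.17293219598681
-8.108689807858354
[[0.5849, 0.1385, 0.094], [0.6496, 0.121, 0.094], [0.6428, 0.0696, 0.094], [0.5831, 0.0781, 0.094]]
O [0.52818538 0.10942007] O from base edge [0.532089  0.1065845]
tray target [0.54185775 0.20090404]
tray yaw 6.05521809816115 5.302315221483937
near wall [0.50020075 0.24034825]
t [11.17 -3.03 16.03] a [-0.08 -0.07 -5.85]
```

```bash
python3 -m crank '[{"tx":11.2,"ty":-3.0,"tz":2,"ax":0,"ay":0,"az":-5.9,"fingers":40},{"tx":11.2,"ty":-3.0,"tz":2,"ax":0,"ay":0,"az":-5.9,"fingers":40},{"tx":11.2,"ty":-3.0,"tz":2,"ax":0,"ay":0,"az":-5.9,"fingers":40},{"tx":11.2,"ty":-3.0,"tz":12,"ax":0,"ay":0,"az":-5.9,"fingers":40},{"tx":11.2,"ty":-3.0,"tz":16,"ax":0,"ay":0,"az":-5.9,"fingers":40},{"tx":11.2,"ty":-3.0,"tz":20,"ax":0,"ay":0,"az":-5.9,"fingers":40},{"tx":11.2,"ty":-3.0,"tz":20,"ax":0,"ay":0,"az":-5.9,"fingers":40},{"tx":11.2,"ty":-3.0,"tz":20,"ax":0,"ay":0,"az":-5.9,"fingers":40},{"tx":11.2,"ty":-3.0,"tz":20,"ax":0,"ay":0,"az":-5.9,"fingers":40},{"tx":11.2,"ty":-3.0,"tz":20,"ax":0,"ay":0,"az":-5.9,"fingers":40}]' 40
python3 - <<'E'
from h import *
st(); snap('w2'); go([.4995,.2405,.014],95.7)
E
```

```text
time_s: 3.15
eef_pos: [0.5021, 0.2415, 0.0626]
eef_rot: [0.671, 0.741, 0.002, -0.0]
force: [-0.1, 0.2, 1.0]
grip_width: 0.398
3.15 pos [0.5021 0.2415 0.0626] yaw 95.69 zax [ 0.003  0.004 -1.   ] F [-0.1  0.2  1. ] g 0.398 j7 -0.77
t [-0.09 -0.28  4.87] a [ 0.18 -0.18 -0.01]
```

View pics/w2.png

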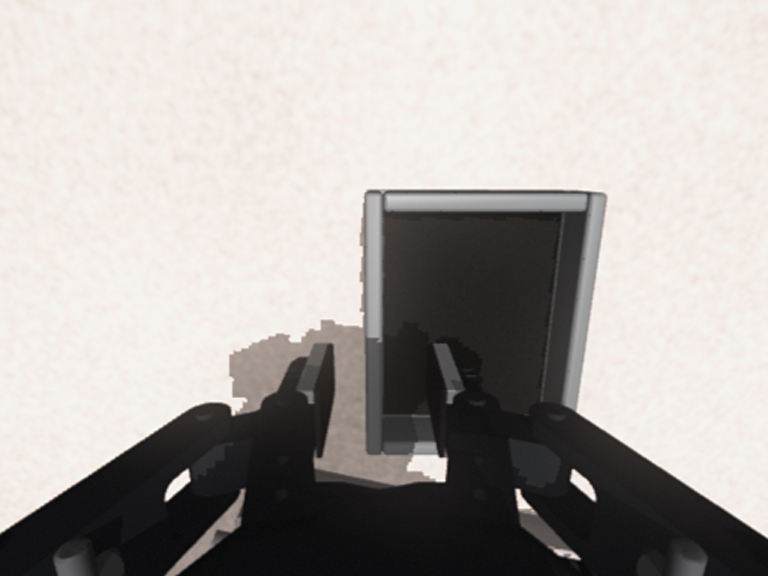

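The view shows the near wall at column 374 between the open fingers, 3 mm left of their middle and parallel to them. The finger inside the tray is clear.

```bash
python3 -m crank '[{"tx":0,"ty":-0.3,"tz":4.8,"ax":0,"ay":0,"az":0,"fingers":40},{"tx":0,"ty":-0.3,"tz":4.8,"ax":0,"ay":0,"az":0,"fingers":40},{"tx":0,"ty":-0.3,"tz":4.8,"ax":0,"ay":0,"az":0,"fingers":40},{"tx":0,"ty":-0.3,"tz":4.8,"ax":0,"ay":0,"az":0,"fingers":3},{"tx":0,"ty":-0.3,"tz":4.8,"ax":0,"ay":0,"az":0,"fingers":3},{"tx":0,"ty":-0.3,"tz":4.8,"ax":0,"ay":0,"az":0,"fingers":3},{"tx":0,"ty":-0.3,"tz":4.8,"ax":0,"ay":0,"az":0,"fingers":3},{"tx":0,"ty":-0.3,"tz":4.8,"ax":0,"ay":0,"az":0,"fingers":3},{"tx":0,"ty":-0.3,"tz":4.8,"ax":0,"ay":0,"az":0,"fingers":3},{"tx":0,"ty":-0.3,"tz":4.8,"ax":0,"ay":0,"az":0,"fingers":3}]' 40
python3 - <<'E'
from h import *
st()
im,c=load('w2');print(np.round(ray(c,np.array([(367,190),(367,453),(606,195)])/1.5,.032),4))
go([.498,.212,.0145],81.6);go([.497,.207,.0145],81.6)
E
```

```text
time_s: 4.2
eef_pos: [0.5003, 0.242, 0.0169]
eef_rot: [0.671, 0.741, 0.004, 0.001]
force: [-0.5, -0.2, 6.4]
grip_width: 0.076
4.2 pos [0.5003 0.242  0.0169] yaw 95.68 zax [ 0.006  0.005 -1.   ] F [-0.5 -0.2  6.4] g 0.076 j7 -0.82
[[0.4907 0.3034 0.032 ]
 [0.5019 0.1805 0.032 ]
 [0.587  0.3109 0.032 ]]
t [-2.96 -0.53  0.23] a [ 0.34 -0.29 14.08]
t [-3.45 -0.68  0.22] a [ 0.34 -0.29 14.08]
```

```bash
python3 -m crank '[{"tx":-0.4,"ty":-0.1,"tz":-0.1,"ax":0,"ay":0,"az":3,"fingers":3},{"tx":-0.8,"ty":-0.2,"tz":-0.1,"ax":0,"ay":0,"az":6,"fingers":3},{"tx":-1.2,"ty":-0.3,"tz":-0.1,"ax":0,"ay":0,"az":9,"fingers":3},{"tx":-1.6,"ty":-0.4,"tz":-0.1,"ax":0,"ay":0,"az":12,"fingers":3},{"tx":-2,"ty":-0.5,"tz":-0.1,"ax":0,"ay":0,"az":14,"fingers":3},{"tx":-2.4,"ty":-0.5,"tz":-0.1,"ax":0,"ay":0,"az":14,"fingers":3},{"tx":-2.7,"ty":-0.5,"tz":-0.1,"ax":0,"ay":0,"az":14,"fingers":3},{"tx":-2.7,"ty":-0.5,"tz":-0.1,"ax":0,"ay":0,"az":14,"fingers":3},{"tx":-2.7,"ty":-0.5,"tz":-0.1,"ax":0,"ay":0,"az":14,"fingers":3},{"tx":-2.7,"ty":-0.5,"tz":-0.1,"ax":0,"ay":0,"az":14,"fingers":3}]' 40
python3 - <<'E'
from h import *
st(); go([.497,.207,.0165],81.6)
im=snap('w3')
E
```

```text
time_s: 5.2
eef_pos: [0.498, 0.215, 0.0178]
eef_rot: [0.756, 0.654, 0.004, -0.0]
force: [0.4, 0.4, -3.5]
grip_width: 0.079
5.2 pos [0.498  0.215  0.0178] yaw 81.71 zax [ 0.006  0.005 -1.   ] F [ 0.4  0.4 -3.5] g 0.079 j7 -0.96
t [-0.81  0.02  0.12] a [ 0.3  -0.36  0.11]
```

View pics/w3.png

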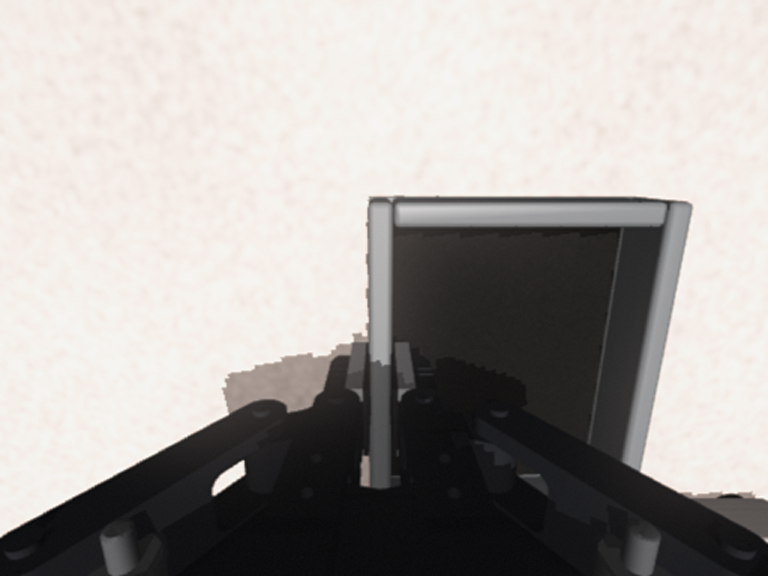

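The tray wall is held squarely between the pads (columns 350-410). Next I creep it up to the coater.

```bash
python3 -m crank '[{"tx":-0.1,"ty":0,"tz":0,"ax":0,"ay":0,"az":0,"fingers":3},{"tx":-0.2,"ty":0,"tz":0,"ax":0,"ay":0,"az":0,"fingers":3},{"tx":-0.3,"ty":0,"tz":0,"ax":0,"ay":0,"az":0,"fingers":3},{"tx":-0.4,"ty":0,"tz":0,"ax":0,"ay":0,"az":0,"fingers":3},{"tx":-0.5,"ty":0,"tz":0,"ax":0,"ay":0,"az":0,"fingers":3},{"tx":-0.6,"ty":0,"tz":0,"ax":0,"ay":0,"az":0,"fingers":3},{"tx":-0.7,"ty":0,"tz":0,"ax":0,"ay":0,"az":0,"fingers":3},{"tx":-0.8,"ty":0,"tz":0,"ax":0,"ay":0,"az":0,"fingers":3},{"tx":-0.9,"ty":0,"tz":0,"ax":0,"ay":0,"az":0,"fingers":3},{"tx":-0.9,"ty":0,"tz":0,"ax":0,"ay":0,"az":0,"fingers":3}]' 40
python3 -c "
from h import *
st()"
```

```text
time_s: 6.25
eef_pos: [0.497, 0.2083, 0.0181]
eef_rot: [0.756, 0.655, 0.006, -0.001]
force: [0.5, 5.4, -4.1]
grip_width: 0.081
6.25 pos [0.497  0.2083 0.0181] yaw 81.78 zax [ 0.008  0.009 -1.   ] F [ 0.5  5.4 -4.1] g 0.081 j7 -0.95
```

```bash
python3 -m crank '[{"tx":-0.15,"ty":0,"tz":0,"ax":0,"ay":0,"az":0,"fingers":3},{"tx":-0.2,"ty":0,"tz":0,"ax":0,"ay":0,"az":0,"fingers":3},{"tx":-0.25,"ty":0,"tz":0,"ax":0,"ay":0,"az":0,"fingers":3},{"tx":-0.3,"ty":0,"tz":0,"ax":0,"ay":0,"az":0,"fingers":3},{"tx":-0.35,"ty":0,"tz":0,"ax":0,"ay":0,"az":0,"fingers":3},{"tx":-0.4,"ty":0,"tz":0,"ax":0,"ay":0,"az":0,"fingers":3},{"tx":-0.4,"ty":0,"tz":0,"ax":0,"ay":0,"az":0,"fingers":3},{"tx":-0.4,"ty":0,"tz":0,"ax":0,"ay":0,"az":0,"fingers":3},{"tx":-0.4,"ty":0,"tz":0,"ax":0,"ay":0,"az":0,"fingers":3},{"tx":-0.4,"ty":0,"tz":0,"ax":0,"ay":0,"az":0,"fingers":3}]' 40
python3 -c "
from h import *
st()"
```

```text
time_s: 7.25
eef_pos: [0.497, 0.2083, 0.0186]
eef_rot: [0.755, 0.655, 0.009, -0.002]
force: [-0.6, 7.6, -5.0]
grip_width: 0.081
7.25 pos [0.497  0.2083 0.0186] yaw 81.92 zax [ 0.01   0.015 -1.   ] F [-0.6  7.6 -5. ] g 0.081 j7 -0.94
```

```bash
python3 -m crank '[{"tx":0.1,"ty":0,"tz":0,"ax":0,"ay":0,"az":0,"fingers":40},{"tx":0.1,"ty":0,"tz":0,"ax":0,"ay":0,"az":0,"fingers":40},{"tx":0.1,"ty":0,"tz":0,"ax":0,"ay":0,"az":0,"fingers":40},{"tx":0.1,"ty":0,"tz":-5,"ax":0,"ay":0,"az":0,"fingers":40},{"tx":0.1,"ty":0,"tz":-10,"ax":0,"ay":0,"az":0,"fingers":40},{"tx":0.1,"ty":0,"tz":-15,"ax":0,"ay":0,"az":0,"fingers":40},{"tx":0.1,"ty":0,"tz":-20,"ax":0,"ay":0,"az":0,"fingers":40},{"tx":0.1,"ty":0,"tz":-22,"ax":0,"ay":0,"az":0,"fingers":40},{"tx":0.1,"ty":0,"tz":-22,"ax":0,"ay":0,"az":0,"fingers":40},{"tx":0.1,"ty":0,"tz":-22,"ax":0,"ay":0,"az":0,"fingers":40}]' 40
python3 - <<'E'
from h import *
st(); snap('w4'); go([.53,.09,.24],81.6);go([.47,-.31,.22],92)
E
```

```text
time_s: 8.25
eef_pos: [0.4946, 0.2046, 0.2382]
eef_rot: [0.756, 0.655, 0.008, -0.002]
force: [-0.7, -0.2, -0.1]
grip_width: 0.399
8.25 pos [0.4946 0.2046 0.2382] yaw 81.84 zax [ 0.01   0.014 -1.   ] F [-0.7 -0.2 -0.1] g 0.399 j7 -0.79
t [-10.82   5.18  -0.39] a [ 0.33 -0.8   0.25]
t [-51.29   4.9    1.04] a [  0.41  -0.77 -10.15]
```

View pics/w4.png

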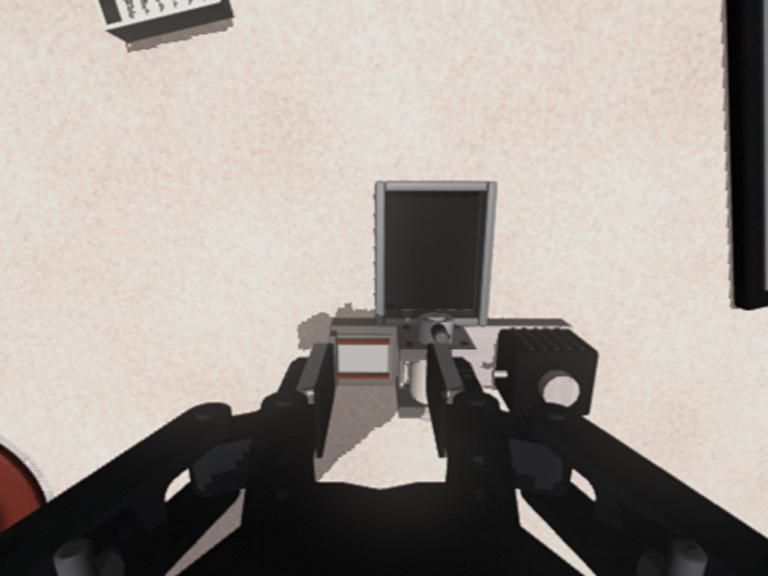

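The tray now lies flush against the coater's side, parallel to it. Its centre column is 436, under the exit bush at 437. Now to the rest.

```bash
python3 -m crank '[{"tx":-10,"ty":1,"tz":-1,"ax":0,"ay":0,"az":0,"fingers":40},{"tx":-51,"ty":4.9,"tz":1,"ax":0.4,"ay":-0.8,"az":-10,"fingers":40},{"tx":-51,"ty":4.9,"tz":1,"ax":0.4,"ay":-0.8,"az":-10,"fingers":40},{"tx":-51,"ty":4.9,"tz":1,"ax":0.4,"ay":-0.8,"az":-10,"fingers":40},{"tx":-51,"ty":4.9,"tz":1,"ax":0.4,"ay":-0.8,"az":-10,"fingers":40},{"tx":-51,"ty":4.9,"tz":1,"ax":0.4,"ay":-0.8,"az":-10,"fingers":40},{"tx":-51,"ty":4.9,"tz":1,"ax":0.4,"ay":-0.8,"az":-10,"fingers":40},{"tx":-51,"ty":4.9,"tz":1,"ax":0.4,"ay":-0.8,"az":-10,"fingers":40},{"tx":-51,"ty":4.9,"tz":1,"ax":0.4,"ay":-0.8,"az":-10,"fingers":40},{"tx":-51,"ty":4.9,"tz":1,"ax":0.4,"ay":-0.8,"az":-10,"fingers":40}]'
python3 - <<'E'
from h import *
st(); go([.47,-.31,.22],92)
c=cam('wrist',(bot.read_state()['eef_pos'],bot.read_state()['eef_rot']))
print(proj(c,[[.437,-.207,.05],[.444,-.386,.05],[.508,-.25,.05],[.512,-.385,.05]])*1.5)
E
```

```text
time_s: 9.3
eef_pos: [0.4693, -0.2946, 0.2188]
eef_rot: [0.696, 0.718, -0.001, -0.002]
force: [0.5, 0.3, -0.2]
grip_width: 0.397
9.3 pos [ 0.4693 -0.2946  0.2188] yaw 91.84 zax [-0.004  0.002 -1.   ] F [ 0.5  0.3 -0.2] g 0.397 j7 0.33
t [-1.54  0.02 -0.12] a [-0.23 -0.09 -0.16]
[[338.92423341 144.06242748]
 [346.33890395 375.00086592]
 [435.54579454 209.3382441 ]
 [429.2130656  376.41819602]]
```

```bash
python3 - <<'E'
from h import *
snap('w5')
E
```

```text
(no output)
```

View pics/w5.png

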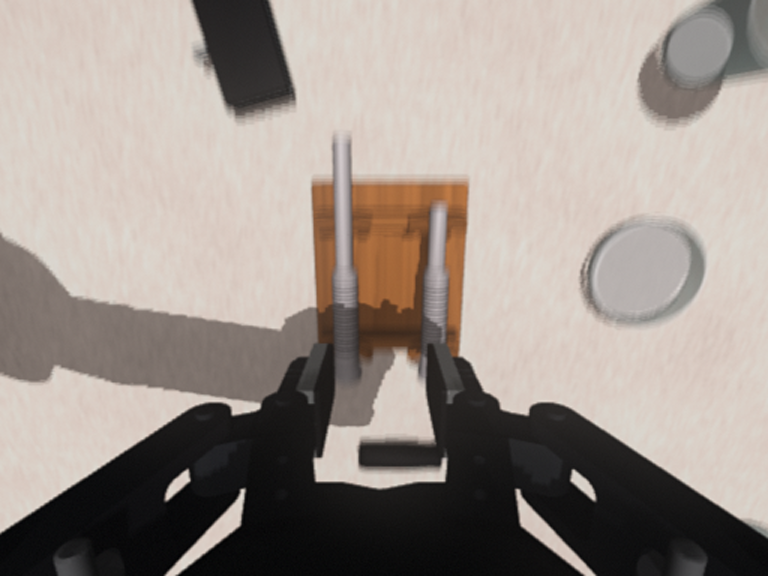

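The long punch lies in the left place: tip at (342,135), shoulder at (345,268), head end at (347,382). The picture is blurred in the rows because the arm was still moving. I'll repeat it numerically now that the arm is still.

```bash
python3 - <<'E'
from h import *
im=snap('w6'); st(); im,c=load('w6')
hsv=cv2.cvtColor(im,cv2.COLOR_RGB2HSV); b=im.astype(int)
L=[]
for v in range(80,232,6):
    row=b[v,205:252]; s=row[:,0]-row[:,2]
    g=im[v,205:252].mean(1)
    m=np.where(hsv[v,205:252,1]<70)[0]
    print(v,m.min()+205 if len(m) else None,m.max()+205 if len(m) else None,len(m))
print(b[75:110,227:230].mean(1).mean(1).astype(int), 'col')
print(b[165:192,220:242].mean(2).astype(int)[::3])
E
```

```text
9.4 pos [ 0.4666 -0.3026  0.2176] yaw 91.01 zax [-0.007 -0.004 -1.   ] F [-0.2  0.1 -1.3] g 0.403 j7 0.33
80 205 251 47
86 205 251 47
92 205 251 47
98 205 251 47
104 205 251 47
110 205 235 15
116 205 235 16
122 205 236 17
128 205 236 17
134 205 236 18
140 205 237 19
146 205 236 17
152 205 236 18
158 205 237 19
164 205 237 19
170 205 240 25
176 205 240 24
182 205 240 24
188 205 241 26
194 205 241 26
200 205 241 26
206 205 241 25
212 205 241 26
218 205 242 27
224 205 242 29
230 205 251 47
[203 202 201 201 202 201 201 202 201 201 200 200 200 199 199 199 197 197
 197 196 196 195 195 193 194 193 192 191 192 191 191 190 189 189 188] col
[[100 103 105 104  98  97 105 122 135 146 157 164 164 155 144 134 120 106
  102  97  93 101]
 [ 99 101 104 102 105 126 143 153 158 166 174 179 177 174 171 166 160 151
  138 125 105  94]
 [ 99 101 105 100 102 124 142 153 161 168 179 187 184 179 177 171 162 152
  141 126 106  93]
 [ 97 102 102  90  86 114 137 152 159 168 178 186 184 178 176 170 162 151
  132 104  77  71]
 [ 97 100 102  98  99 115 129 140 146 147 152 159 160 158 159 157 151 144
  135 123 106  93]
 [ 97  99 100  91  73  81 100 121 134 147 161 171 169 160 148 139 129 114
   94  75  62  68]
 [ 95  99 100 100 102 116 132 145 156 162 170 178 177 175 171 169 165 157
  143 130 109  87]
 [ 94  98 101  97  85  75  78  85  94  99 108 115 116 112 106  97  91  83
   75  77  81  84]
 [ 94  97  99  98  92 103 132 150 161 168 177 185 186 181 178 175 169 157
  143 128 101  71]]
```

```bash
python3 - <<'E'
from h import *
im,c0=load('w6'); im2=snap('w7'); im,c=load('w7'); st()
sat=cv2.GaussianBlur(cv2.cvtColor(im,cv2.COLOR_RGB2HSV)[:,:,1],(1,5),0).astype(float)
def cross(v):
    r=sat[v]; k=231
    l=next(u for u in range(k,205,-1) if r[u]>80); q=next(u for u in range(k,255) if r[u]>80)
    return l+(r[l]-80)/(r[l]-r[l+1]), q-(r[q]-80)/(r[q]-r[q-1])
pts=[]
for v in list(range(128,166,4))+list(range(172,216,5)):
    a,b=cross(v); pts.append(((a+b)/2,v)); print(v,round(a,1),round(b,1),round((a+b)/2,2),round(b-a,1))
X=ray(c,pts,.05); p=np.polyfit(X[:,1],X[:,0],1); print('yaw',90-np.degrees(np.arctan(p[0])),'x at y=-.33',np.polyval(p,-.33),'res',np.std(X[:,0]-np.polyval(p,X[:,1])))
g=im[:,:,:].mean(2)
print('tip col',np.round(g[80:112,229]).astype(int),np.round(g[80:112,222]).astype(int))
w=[(v,round(cross(v)[1]-cross(v)[0],1)) for v in range(158,176)];print(w)
print('shoulder,tip @v',ray(c,[(230,166),(228.5,90)],.05))
E
```

```text
9.45 pos [ 0.4679 -0.2975  0.218 ] yaw 91.32 zax [-0.006  0.    -1.   ] F [ 1.6  1.1 -0.1] g 0.402 j7 0.33
128 224.7 236.8 230.73 12.1
132 224.9 236.9 230.89 12.0
136 225.1 237.0 231.09 11.9
140 225.3 237.2 231.24 11.9
144 225.4 237.5 231.42 12.1
148 225.7 237.4 231.56 11.7
152 225.9 237.4 231.66 11.6
156 226.1 237.5 231.78 11.4
160 226.2 237.6 231.9 11.4
164 226.4 237.7 232.04 11.2
172 223.9 241.0 232.46 17.1
177 224.2 241.1 232.63 17.0
182 224.4 241.3 232.83 16.9
187 224.6 241.4 232.99 16.9
192 224.7 241.5 233.11 16.7
197 225.0 241.6 233.31 16.6
202 224.9 242.0 233.49 17.1
207 225.3 242.1 233.7 16.8
212 225.1 242.5 233.83 17.4
yaw 91.86995964186858 x at y=-.33 0.4427642267935174 res 4.599919092048236e-05
tip col [208 208 207 207 208 207 207 206 206 206 207 206 207 206 206 206 205 206
 205 204 205 205 204 204 204 204 203 203 202 201 202 201] [183 183 186 192 195 201 203 204 205 207 207 208 208 210 210 208 205 206
 206 207 208 208 209 209 210 211 209 195 160 122 110 110]
[(158, np.float64(11.4)), (159, np.float64(11.4)), (160, np.float64(11.4)), (161, np.float64(11.3)), (162, np.float64(11.3)), (163, np.float64(11.3)), (164, np.float64(11.2)), (165, np.float64(11.3)), (166, np.float64(11.5)), (167, np.float64(12.2)), (168, np.float64(14.0)), (169, np.float64(15.7)), (170, np.float64(16.6)), (171, np.float64(16.9)), (172, np.float64(17.1)), (173, np.float64(17.0)), (174, np.float64(17.0)), (175, np.float64(17.0))]
shoulder,tip @v [[ 0.43899817 -0.28978828  0.05      ]
 [ 0.43791011 -0.2095021   0.05      ]]
```

```bash
python3 - <<'E'
from h import *
st(); go([.4428,-.332,.10],91.9)
E
```

```text
9.45 pos [ 0.4679 -0.2975  0.218 ] yaw 91.32 zax [-0.006  0.    -1.   ] F [ 1.6  1.1 -0.1] g 0.402 j7 0.33
t [-3.39 -2.52 11.81] a [-0.34 -0.02 -0.58]
```

```bash
python3 -m crank '[{"tx":-3.4,"ty":-2.5,"tz":3,"ax":-0.3,"ay":0,"az":-0.6,"fingers":40},{"tx":-3.4,"ty":-2.5,"tz":7,"ax":-0.3,"ay":0,"az":-0.6,"fingers":40},{"tx":-3.4,"ty":-2.5,"tz":11,"ax":-0.3,"ay":0,"az":-0.6,"fingers":40},{"tx":-3.4,"ty":-2.5,"tz":11,"ax":-0.3,"ay":0,"az":-0.6,"fingers":40},{"tx":-3.4,"ty":-2.5,"tz":11,"ax":-0.3,"ay":0,"az":-0.6,"fingers":40},{"tx":-3.4,"ty":-2.5,"tz":11,"ax":-0.3,"ay":0,"az":-0.6,"fingers":40},{"tx":-3.4,"ty":-2.5,"tz":11,"ax":-0.3,"ay":0,"az":-0.6,"fingers":40},{"tx":-3.4,"ty":-2.5,"tz":11,"ax":-0.3,"ay":0,"az":-0.6,"fingers":40},{"tx":-3.4,"ty":-2.5,"tz":11,"ax":-0.3,"ay":0,"az":-0.6,"fingers":40},{"tx":-3.4,"ty":-2.5,"tz":11,"ax":-0.3,"ay":0,"az":-0.6,"fingers":40}]'
python3 - <<'E'
from h import *
st(); snap('w8'); im,c=load('w8')
sat=cv2.GaussianBlur(cv2.cvtColor(im,cv2.COLOR_RGB2HSV)[:,:,1],(1,5),0).astype(float)
k=int(proj(c,[[.4405,-.27,.05]])[0,0]); P=[]
for v in range(120,200,8):
    r=sat[v]
    try:
        l=next(u for u in range(k,k-40,-1) if r[u]>80); q=next(u for u in range(k,k+40) if r[u]>80)
    except StopIteration: continue
    P.append(((l+q)/2,v)); print(v,l,q)
X=ray(c,P,.05);p=np.polyfit(X[:,1],X[:,0],1);print('yaw',90-np.degrees(np.arctan(p[0])),np.polyval(p,-.33))
go([np.polyval(p,-.332),-.332,.03],91.9)
E
```

```text
time_s: 10.45
eef_pos: [0.4433, -0.3322, 0.1087]
eef_rot: [0.695, 0.719, -0.0, 0.0]
force: [-0.1, -0.1, 0.4]
grip_width: 0.401
10.45 pos [ 0.4433 -0.3322  0.1087] yaw 91.92 zax [ 0. -0. -1.] F [-0.1 -0.1  0.4] g 0.401 j7 0.35
120 242 263
128 243 263
136 243 262
144 243 262
152 243 262
160 239 266
168 239 266
176 239 266
184 239 266
192 239 266
yaw 91.70905589076395 0.4424283915963569
t [ 0.02 -0.07  7.85] a [-0.01  0.01  0.02]
```

```bash
python3 -m crank '[{"tx":0,"ty":-0.1,"tz":4,"ax":0,"ay":0,"az":0,"fingers":40},{"tx":0,"ty":-0.1,"tz":7.8,"ax":0,"ay":0,"az":0,"fingers":40},{"tx":0,"ty":-0.1,"tz":7.8,"ax":0,"ay":0,"az":0,"fingers":40},{"tx":0,"ty":-0.1,"tz":7.8,"ax":0,"ay":0,"az":0,"fingers":40},{"tx":0,"ty":-0.1,"tz":7.8,"ax":0,"ay":0,"az":0,"fingers":15},{"tx":0,"ty":-0.1,"tz":7.8,"ax":0,"ay":0,"az":0,"fingers":15},{"tx":0,"ty":-0.1,"tz":7.8,"ax":0,"ay":0,"az":0,"fingers":15},{"tx":0,"ty":-0.1,"tz":7.8,"ax":0,"ay":0,"az":0,"fingers":15},{"tx":0,"ty":-0.1,"tz":7.8,"ax":0,"ay":0,"az":0,"fingers":15},{"tx":0,"ty":-0.1,"tz":7.8,"ax":0,"ay":0,"az":0,"fingers":15}]' 90
python3 - <<'E'
from h import *
st(); im,c=load('w8'); print(ray(c,[(252,157)],.05)); print(bot.read_state()['torque'])
E
```

```text
time_s: 11.5
eef_pos: [0.4431, -0.3329, 0.0325]
eef_rot: [0.695, 0.719, -0.0, 0.002]
force: [-2.3, 1.0, 6.7]
grip_width: 0.204
11.5 pos [ 0.4431 -0.3329  0.0325] yaw 91.91 zax [ 0.002 -0.002 -1.   ] F [-2.3  1.   6.7] g 0.204 j7 0.3
[[ 0.44090086 -0.29211684  0.05      ]]
[0.13455113 0.25104496 0.05123849]
```

```bash
python3 -m crank '[{"tx":0,"ty":0,"tz":-2,"ax":0,"ay":0,"az":0,"fingers":15},{"tx":0,"ty":0,"tz":-4,"ax":0,"ay":0,"az":0,"fingers":15},{"tx":0,"ty":0,"tz":-8,"ax":0,"ay":0,"az":0,"fingers":15},{"tx":0,"ty":0,"tz":-12.7,"ax":0,"ay":0,"az":0,"fingers":15},{"tx":4,"ty":1,"tz":-12.7,"ax":0,"ay":0,"az":2,"fingers":15},{"tx":8,"ty":2,"tz":-12.7,"ax":0,"ay":0,"az":4,"fingers":15},{"tx":12,"ty":3,"tz":-12.7,"ax":0,"ay":0,"az":6,"fingers":15},{"tx":16,"ty":4,"tz":-12.7,"ax":0,"ay":0,"az":8,"fingers":15},{"tx":20,"ty":5,"tz":-12.7,"ax":0,"ay":0,"az":10.4,"fingers":15},{"tx":23,"ty":6,"tz":-12.7,"ax":0,"ay":0,"az":10.4,"fingers":15}]' 90
python3 - <<'E'
from h import *
st(); go([.513,.001,.16],81.5)
E
```

```text
time_s: 12.5
eef_pos: [0.4949, -0.0975, 0.1596]
eef_rot: [0.757, 0.654, 0.001, 0.001]
force: [0.7, -0.2, -2.7]
grip_width: 0.205
12.5 pos [ 0.4949 -0.0975  0.1596] yaw 81.64 zax [ 0.003 -0.001 -1.   ] F [ 0.7 -0.2 -2.7] g 0.205 j7 -0.22
t [10.01  0.35 -0.05] a [0.17 0.05 0.14]
```

```bash
python3 -m crank '[{"tx":4,"ty":0.2,"tz":0,"ax":0,"ay":0,"az":0,"fingers":15},{"tx":7,"ty":0.3,"tz":0,"ax":0.2,"ay":0,"az":0.1,"fingers":15},{"tx":10,"ty":0.4,"tz":0,"ax":0.2,"ay":0,"az":0.1,"fingers":15},{"tx":10,"ty":0.4,"tz":0,"ax":0.2,"ay":0,"az":0.1,"fingers":15},{"tx":10,"ty":0.4,"tz":0,"ax":0.2,"ay":0,"az":0.1,"fingers":15},{"tx":10,"ty":0.4,"tz":0,"ax":0.2,"ay":0,"az":0.1,"fingers":15},{"tx":10,"ty":0.4,"tz":0,"ax":0.2,"ay":0,"az":0.1,"fingers":15},{"tx":10,"ty":0.4,"tz":0,"ax":0.2,"ay":0,"az":0.1,"fingers":15},{"tx":10,"ty":0.4,"tz":0,"ax":0.2,"ay":0,"az":0.1,"fingers":15},{"tx":10,"ty":0.4,"tz":0,"ax":0.2,"ay":0,"az":0.1,"fingers":15}]' 90
python3 - <<'E'
from h import *
st(); im=snap('w9')
im,c=load('w9')
cv2.imwrite('pics/w9c.png',cv2.resize(np.clip(im[20:290,110:370,::-1]*1.15,0,255).astype(np.uint8),None,fx=2.2,fy=2.2,interpolation=cv2.INTER_CUBIC))
E
```

```text
time_s: 13.5
eef_pos: [0.5134, 0.0005, 0.1595]
eef_rot: [0.758, 0.653, -0.001, 0.0]
force: [0.9, -0.1, -3.2]
grip_width: 0.202
13.5 pos [5.134e-01 5.000e-04 1.595e-01] yaw 81.5 zax [-0.001 -0.001 -1.   ] F [ 0.9 -0.1 -3.2] g 0.202 j7 -0.42
```

View pics/w9c.png

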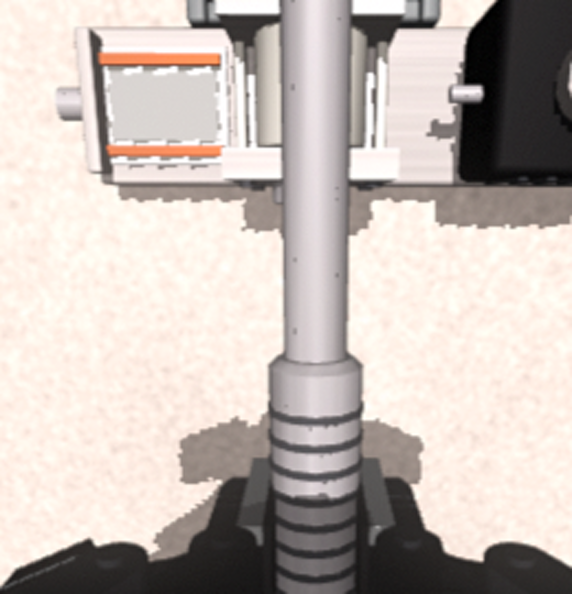

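The view, taken with the punch in hand, shows the nose axis at crop column 315. The entry cheek's top spans columns 224-398 (middle 311) and the roller 256-364 (middle 310). So the bore lies about 1.5-2 mm to tool −y. I'll measure this at sub-pixel level.

```bash
python3 - <<'E'
from h import *
im,c=load('w9'); g=im.astype(float).mean(2)
d=np.load('pics/w9.npz')
T=np.eye(4);T[:3,:3]=Ro.from_quat(d['q']).as_matrix();T[:3,3]=d['p']
tool=lambda X:(np.asarray(X)-d['p'])@T[:3,:3]
U=lambda x:110+(x+.5)/2.2-.5
V=lambda y:20+(y+.5)/2.2-.5
def edge(prof,x0,x1,sgn):
    gr=np.gradient(prof)*sgn; i=int(np.argmax(gr[x0:x1]))+x0
    w=np.clip(gr[i-2:i+3],0,None); return (w*np.arange(i-2,i+3)).sum()/w.sum()
# base front edge: rows near V(183), columns left part and right part
P=[]
for u in list(range(int(U(110)),int(U(225)),4))+list(range(int(U(400)),int(U(445)),4)):
    P.append((u,edge(g[:,u],int(V(172)),int(V(196)),-1)))
P=np.array(P);p=np.polyfit(P[:,0],P[:,1],1);r=P[:,1]-np.polyval(p,P[:,0]);k=abs(r)<1
print('res',np.round(r,2))
p=np.polyfit(P[k,0],P[k,1],1)
X=ray(c,[(180,np.polyval(p,180)),(310,np.polyval(p,310))],.028);e=X[1]-X[0];print('base edge yaw',np.degrees(np.arctan2(e[1],e[0])),tool(X))
# orange rims yaw
hsv=cv2.cvtColor(im,cv2.COLOR_RGB2HSV)
m=((hsv[:,:,1]>130)&(hsv[:,:,0]<20)).astype(np.uint8);n,_,sts,ct=cv2.connectedComponentsWithStats(m)
for i in range(1,n):
    if sts[i,4]>60:
        ys,xs=np.where(_==i);q=np.polyfit(xs,ys,1);print('orange',ct[i],'slope deg',np.degrees(np.arctan(q[0])))
for y in (70,100,130): print('y',y,np.round(g[int(V(y)),int(U(225)):int(U(405))]).astype(int))
for y in (155,160,165,170): print('y',y,np.round(g[int(V(y)),int(U(212)):int(U(410))]).astype(int))
print(U(212),U(225))
for y in (60,120,210,250,300,340):
    v=int(V(y)); print('nose',v,edge(g[v],int(U(270)),int(U(300)),-1 if y<190 else -1),edge(g[v],int(U(335)),int(U(360)),1))
E
```

```text
res [-0.66 -0.12  0.14  0.14  0.13  0.12  0.12  0.1   0.1   0.09  0.09  0.08
  0.06 -0.28 -0.05 -0.02 -0.06 -0.04  0.01  0.05]
base edge yaw -8.689244348900111 [[ 0.08076299 -0.06843211  0.13144053]
 [ 0.080365    0.05287106  0.13137015]]
orange [181.83773585  46.88679245] slope deg 0.14973296463321828
orange [184.02985075  88.44278607] slope deg 0.24866692793506506
y 70 [199 181 200 169 160 210 223 223 192 108  87 110 111  98 101 128 139 148
 159 168 176 181 184 189 179 134  98 120 134 145 153 156 161 166 173 180
 187 196 200 202 202 203 201 197 192 188 181 177 172 168 162 155 145 138
 127 115  94 121 166 157 147 136 127 108  91  98 109 106  92 143 212 224
 224 199 178 203 205 206 205 205 205]
y 100 [221 196 177 206 196 195 221 223 211 157 130 200 223 199 141 130 139 151
 161 171 178 182 187 192 195 162 100 118 133 146 152 158 161 166 172 179
 187 194 198 200 202 200 200 195 191 187 181 176 171 166 161 153 143 135
 124 110  97 126 160 151 141 129 115 101 162 223 193 108  92 166 223 224
 216 186 177 200 202 202 202 201 202]
y 130 [223 198 175 202 192 185 215 222 218 174  92 163 222 2
[... 1351 characters left out ...]
219 220 220 220 219 211 202 202 202 201]
y 170 [202 202 201 201 207 215 217 217 217 218 217 217 218 218 218 219 218 218
 218 217 217 217 218 218 218 218 219 219 218 219 219 194 131 114 131 144
 156 159 164 168 175 182 186 190 194 196 196 199 196 192 189 184 178 173
 169 164 157 149 139 130 117 101 135 198 221 220 220 220 219 220 220 220
 221 220 220 221 221 221 222 220 221 220 220 221 216 205 195 193 194 195]
206.09090909090907 212.0
nose 47 236.66301969365423 269.2639296187683
nose 74 237.09514563106794 269.1009771986971
nose 115 237.22222222222223 268.5
nose 133 238.08522727272728 268.0496124031008
nose 156 238.15073529411762 267.92586750788644
nose 174 238.2884990253411 267.49001536098314
```

```bash
cat >> h.py <<'E'
YAW=81.3; a_=np.radians(YAW); N=np.array([np.cos(a_),np.sin(a_),0]); S=np.array([np.sin(a_),-np.cos(a_),0])
_R=Ro.from_quat([0.758,0.653,-0.001,0.0])
Rw9=np.load('pics/w9.npz')
CC=Rw9['p']+Ro.from_quat(Rw9['q']).apply([.0856,-.0019,0])
ENTRY=CC-.013*N; ENTRY[2]=.062
def tcp(tip,lat=0,dz=0): # tip depth past entry mouth (m)
    p=ENTRY+(tip-.1358)*N+lat*S; p[2]=.0445+dz; return p
def rel():
    s=bot.read_state(); d=s['eef_pos']-ENTRY; print('tip past mouth mm',round((d@N+.1358)*1e3,2),'lat',round(d@S*1e3,2),'z-.0445',round((s['eef_pos'][2]-.0445)*1e3,2),'Fn,Fs,Fz',np.round([s['force']@N,s['force']@S,s['force'][2]],1))
E
python3 - <<'E'
from h import *
print(ENTRY); st(); rel(); p=tcp(-.010);print(p); go([p[0],p[1],.16],YAW); go(p,YAW)
E
```

```text
[0.52219615 0.07258672 0.062     ]
13.55 pos [0.5134 0.0006 0.1595] yaw 81.51 zax [-0.001 -0.001 -1.   ] F [ 0.  -0.1 -3.6] g 0.203 j7 -0.42
tip past mouth mm 63.34 lat 2.2 z-.0445 114.99 Fn,Fs,Fz [-0.1  0.  -3.6]
[ 0.50014233 -0.07153569  0.0445    ]
t [-7.33 -0.25 -0.04] a [-0.03  0.05  0.21]
t [-7.32 -0.24 11.51] a [-0.03  0.05  0.21]
```

```bash
python3 -m crank '[{"tx":-4,"ty":-0.2,"tz":0,"ax":0,"ay":0,"az":0.2,"fingers":15},{"tx":-7.4,"ty":-0.25,"tz":0,"ax":0,"ay":0,"az":0.2,"fingers":15},{"tx":-7.4,"ty":-0.25,"tz":0,"ax":0,"ay":0,"az":0.2,"fingers":15},{"tx":-7.4,"ty":-0.25,"tz":4,"ax":0,"ay":0,"az":0.2,"fingers":15},{"tx":-7.4,"ty":-0.25,"tz":8,"ax":0,"ay":0,"az":0.2,"fingers":15},{"tx":-7.4,"ty":-0.25,"tz":11.5,"ax":0,"ay":0,"az":0.2,"fingers":15},{"tx":-7.4,"ty":-0.25,"tz":11.5,"ax":0,"ay":0,"az":0.2,"fingers":15},{"tx":-7.4,"ty":-0.25,"tz":11.5,"ax":0,"ay":0,"az":0.2,"fingers":15},{"tx":-7.4,"ty":-0.25,"tz":11.5,"ax":0,"ay":0,"az":0.2,"fingers":15},{"tx":-7.4,"ty":-0.25,"tz":11.5,"ax":0,"ay":0,"az":0.2,"fingers":15}]' 90
python3 - <<'E'
from h import *
st(); rel(); go(tcp(.003),YAW)
E
```

```text
time_s: 14.55
eef_pos: [0.5016, -0.0723, 0.0465]
eef_rot: [0.759, 0.651, 0.001, 0.002]
force: [0.7, 0.2, -2.2]
grip_width: 0.204
14.55 pos [ 0.5016 -0.0723  0.0465] yaw 81.31 zax [ 0.004 -0.001 -1.   ] F [ 0.7  0.2 -2.2] g 0.204 j7 -0.36
tip past mouth mm -10.59 lat 1.53 z-.0445 2.02 Fn,Fs,Fz [ 0.4  0.7 -2.2]
t [ 1.36 -0.15  0.2 ] a [0.22 0.04 0.01]
```

```bash
python3 -m crank '[{"tx":0,"ty":-0.15,"tz":0.2,"ax":0.2,"ay":0,"az":0,"fingers":15},{"tx":0.1,"ty":-0.15,"tz":0.2,"ax":0.2,"ay":0,"az":0,"fingers":15},{"tx":0.3,"ty":-0.15,"tz":0.2,"ax":0.2,"ay":0,"az":0,"fingers":15},{"tx":0.5,"ty":-0.15,"tz":0.2,"ax":0.2,"ay":0,"az":0,"fingers":15},{"tx":0.7,"ty":-0.15,"tz":0.2,"ax":0.2,"ay":0,"az":0,"fingers":15},{"tx":0.9,"ty":-0.15,"tz":0.2,"ax":0.2,"ay":0,"az":0,"fingers":15},{"tx":1.1,"ty":-0.15,"tz":0.2,"ax":0.2,"ay":0,"az":0,"fingers":15},{"tx":1.25,"ty":-0.15,"tz":0.2,"ax":0.2,"ay":0,"az":0,"fingers":15},{"tx":1.4,"ty":-0.15,"tz":0.2,"ax":0.2,"ay":0,"az":0,"fingers":15},{"tx":1.4,"ty":-0.15,"tz":0.2,"ax":0.2,"ay":0,"az":0,"fingers":15}]' 90
python3 - <<'E'
from h import *
st(); rel(); go(tcp(.005),YAW)
E
```

```text
time_s: 15.55
eef_pos: [0.5022, -0.0579, 0.0445]
eef_rot: [0.759, 0.652, -0.0, 0.0]
force: [-0.6, -0.1, -3.0]
grip_width: 0.204
15.55 pos [ 0.5022 -0.0579  0.0445] yaw 81.33 zax [ 0.    -0.001 -1.   ] F [-0.6 -0.1 -3. ] g 0.204 j7 -0.39
tip past mouth mm 3.75 lat 0.02 z-.0445 -0.01 Fn,Fs,Fz [-0.2 -0.6 -3. ]
t [ 0.12 -0.   -0.  ] a [0.02 0.03 0.03]
```

```bash
python3 -m crank '[{"tx":0.05,"ty":0,"tz":0,"ax":0,"ay":0,"az":0,"fingers":15},{"tx":0.1,"ty":0,"tz":0,"ax":0,"ay":0,"az":0,"fingers":15},{"tx":0.15,"ty":0,"tz":0,"ax":0,"ay":0,"az":0,"fingers":15},{"tx":0.2,"ty":0,"tz":0,"ax":0,"ay":0,"az":0,"fingers":15},{"tx":0.25,"ty":0,"tz":0,"ax":0,"ay":0,"az":0,"fingers":15},{"tx":0.3,"ty":0,"tz":0,"ax":0,"ay":0,"az":0,"fingers":15},{"tx":0.35,"ty":0,"tz":0,"ax":0,"ay":0,"az":0,"fingers":15},{"tx":0.4,"ty":0,"tz":0,"ax":0,"ay":0,"az":0,"fingers":15},{"tx":0.45,"ty":0,"tz":0,"ax":0,"ay":0,"az":0,"fingers":15},{"tx":0.5,"ty":0,"tz":0,"ax":0,"ay":0,"az":0,"fingers":15}]' 90
python3 - <<'E'
from h import *
st(); rel()
E
```

```text
time_s: 16.55
eef_pos: [0.5018, -0.057, 0.0443]
eef_rot: [0.76, 0.65, -0.003, 0.001]
force: [-0.8, -8.7, -3.0]
grip_width: 0.2
16.55 pos [ 0.5018 -0.057   0.0443] yaw 81.13 zax [-0.003 -0.005 -1.   ] F [-0.8 -8.7 -3. ] g 0.2 j7 -0.39
tip past mouth mm 4.59 lat -0.52 z-.0445 -0.2 Fn,Fs,Fz [-8.8  0.5 -3. ]
```

```bash
python3 -m crank '[{"tx":-0.1,"ty":0.05,"tz":0,"ax":0,"ay":0,"az":0.2,"fingers":15},{"tx":-0.2,"ty":0.05,"tz":0,"ax":0,"ay":0,"az":0,"fingers":15},{"tx":-0.2,"ty":0.1,"tz":0,"ax":0,"ay":0,"az":0,"fingers":15},{"tx":-0.2,"ty":0.15,"tz":0,"ax":0,"ay":0,"az":0,"fingers":15},{"tx":-0.2,"ty":0.2,"tz":0,"ax":0,"ay":0,"az":0,"fingers":15},{"tx":-0.2,"ty":0.25,"tz":0,"ax":0,"ay":0,"az":0,"fingers":15},{"tx":-0.2,"ty":0.3,"tz":0,"ax":0,"ay":0,"az":0,"fingers":15},{"tx":-0.2,"ty":0.35,"tz":0,"ax":0,"ay":0,"az":0,"fingers":15},{"tx":-0.2,"ty":0.35,"tz":0,"ax":0,"ay":0,"az":0,"fingers":15},{"tx":-0.2,"ty":0.35,"tz":0,"ax":0,"ay":0,"az":0,"fingers":15}]' 90
python3 - <<'E'
from h import *
st(); rel(); print(bot.read_state()['torque']); go(tcp(.003),YAW)
E
```

```text
time_s: 17.55
eef_pos: [0.5043, -0.059, 0.0442]
eef_rot: [0.759, 0.651, -0.003, 0.001]
force: [-2.9, 1.0, -1.6]
grip_width: 0.202
17.55 pos [ 0.5043 -0.059   0.0442] yaw 81.2 zax [-0.004 -0.005 -1.   ] F [-2.9  1.  -1.6] g 0.202 j7 -0.39
tip past mouth mm 3.01 lat 2.25 z-.0445 -0.34 Fn,Fs,Fz [ 0.6 -3.1 -1.6]
[0.53412644 0.66340484 0.48420722]
t [-0.   -0.23 -0.03] a [-0.18  0.32 -0.1 ]
```

```bash
python3 -m crank '[{"tx":0,"ty":-0.22,"tz":0,"ax":-0.2,"ay":0.3,"az":-0.1,"fingers":15},{"tx":0.3,"ty":-0.22,"tz":0,"ax":-0.2,"ay":0.3,"az":-0.1,"fingers":15},{"tx":0.6,"ty":-0.22,"tz":0,"ax":-0.2,"ay":0.3,"az":-0.1,"fingers":15},{"tx":0.9,"ty":-0.22,"tz":0,"ax":-0.2,"ay":0.3,"az":-0.1,"fingers":15},{"tx":1.2,"ty":-0.22,"tz":0,"ax":-0.2,"ay":0.3,"az":-0.1,"fingers":15},{"tx":1.5,"ty":-0.22,"tz":0,"ax":-0.2,"ay":0.3,"az":-0.1,"fingers":15},{"tx":1.8,"ty":-0.22,"tz":0,"ax":-0.2,"ay":0.3,"az":-0.1,"fingers":15},{"tx":2.1,"ty":-0.22,"tz":0,"ax":-0.2,"ay":0.3,"az":-0.1,"fingers":15},{"tx":2.4,"ty":-0.22,"tz":0,"ax":-0.2,"ay":0.3,"az":-0.1,"fingers":15},{"tx":2.4,"ty":-0.22,"tz":0,"ax":-0.2,"ay":0.3,"az":-0.1,"fingers":15}]' 110
python3 - <<'E'
from h import *
st(); rel(); print(bot.read_state()['torque']); go(tcp(.05),YAW)
E
```

```text
time_s: 18.55
eef_pos: [0.5058, -0.0384, 0.0441]
eef_rot: [0.76, 0.65, -0.001, 0.002]
force: [-2.4, -3.3, -2.8]
grip_width: 0.195
18.55 pos [ 0.5058 -0.0384  0.0441] yaw 81.06 zax [-0.    -0.004 -1.   ] F [-2.4 -3.3 -2.8] g 0.195 j7 -0.43
tip past mouth mm 23.58 lat 0.59 z-.0445 -0.41 Fn,Fs,Fz [-3.7 -1.9 -2.8]
[-0.73777742  0.28348156  0.10226184]
t [ 2.64 -0.07 -0.05] a [ 0.03  0.25 -0.24]
```

```bash
python3 -m crank '[{"tx":0.4,"ty":-0.07,"tz":-0.05,"ax":0,"ay":0.2,"az":-0.2,"fingers":15},{"tx":0.8,"ty":-0.07,"tz":-0.05,"ax":0,"ay":0.2,"az":-0.2,"fingers":15},{"tx":1.2,"ty":-0.07,"tz":-0.05,"ax":0,"ay":0.2,"az":-0.2,"fingers":15},{"tx":1.6,"ty":-0.07,"tz":-0.05,"ax":0,"ay":0.2,"az":-0.2,"fingers":15},{"tx":2,"ty":-0.07,"tz":-0.05,"ax":0,"ay":0.2,"az":-0.2,"fingers":15},{"tx":2.4,"ty":-0.07,"tz":-0.05,"ax":0,"ay":0.2,"az":-0.2,"fingers":15},{"tx":2.8,"ty":-0.07,"tz":-0.05,"ax":0,"ay":0.2,"az":-0.2,"fingers":15},{"tx":3.2,"ty":-0.07,"tz":-0.05,"ax":0,"ay":0.2,"az":-0.2,"fingers":15},{"tx":3.6,"ty":-0.07,"tz":-0.05,"ax":0,"ay":0.2,"az":-0.2,"fingers":15},{"tx":3.6,"ty":-0.07,"tz":-0.05,"ax":0,"ay":0.2,"az":-0.2,"fingers":15}]' 110
python3 - <<'E'
from h import *
st(); rel(); print(bot.read_state()['torque']); go(tcp(.08),YAW)
E
```

```text
time_s: 19.55
eef_pos: [0.5111, -0.0044, 0.0445]
eef_rot: [0.76, 0.65, -0.001, 0.001]
force: [-1.4, -2.4, -1.6]
grip_width: 0.2
19.55 pos [ 0.5111 -0.0044  0.0445] yaw 81.11 zax [ 0.001 -0.003 -1.   ] F [-1.4 -2.4 -1.6] g 0.2 j7 -0.48
tip past mouth mm 58.01 lat 0.66 z-.0445 0.01 Fn,Fs,Fz [-2.6 -1.1 -1.6]
[-0.60326612  0.16498123  0.04608623]
t [ 2.2  -0.07 -0.01] a [ 0.08  0.16 -0.19]
```

```bash
python3 -m crank '[{"tx":0.4,"ty":0,"tz":0,"ax":0,"ay":0.1,"az":0,"fingers":15},{"tx":0.8,"ty":0,"tz":0,"ax":0,"ay":0.1,"az":0,"fingers":15},{"tx":1.2,"ty":0,"tz":0,"ax":0,"ay":0.1,"az":0,"fingers":15},{"tx":1.6,"ty":0,"tz":0,"ax":0,"ay":0.1,"az":0,"fingers":15},{"tx":2,"ty":0,"tz":0,"ax":0,"ay":0.1,"az":0,"fingers":15},{"tx":2.2,"ty":0,"tz":0,"ax":0,"ay":0.1,"az":0,"fingers":15},{"tx":2.4,"ty":0,"tz":0,"ax":0,"ay":0.1,"az":0,"fingers":15},{"tx":2.6,"ty":0,"tz":0,"ax":0,"ay":0.1,"az":0,"fingers":15},{"tx":2.8,"ty":0,"tz":0,"ax":0,"ay":0.1,"az":0,"fingers":15},{"tx":2.9,"ty":0,"tz":0,"ax":0,"ay":0.1,"az":0,"fingers":15}]' 110
python3 - <<'E'
from h import *
st(); rel(); print(bot.read_state()['torque'])
E
```

```text
time_s: 20.55
eef_pos: [0.5141, 0.0209, 0.0441]
eef_rot: [0.761, 0.649, -0.003, 0.001]
force: [-2.3, -6.8, -1.7]
grip_width: 0.201
20.55 pos [0.5141 0.0209 0.0441] yaw 80.97 zax [-0.003 -0.006 -1.   ] F [-2.3 -6.8 -1.7] g 0.201 j7 -0.52
tip past mouth mm 83.49 lat -0.19 z-.0445 -0.41 Fn,Fs,Fz [-7.1 -1.3 -1.7]
[-1.52586298  0.52476272  0.18245523]
```

```bash
python3 -m crank '[{"tx":0.3,"ty":0,"tz":0,"ax":0,"ay":0.2,"az":0,"fingers":15},{"tx":0.45,"ty":0,"tz":0,"ax":0,"ay":0.2,"az":0,"fingers":15},{"tx":0.6,"ty":0,"tz":0,"ax":0,"ay":0.2,"az":0,"fingers":15},{"tx":0.7,"ty":0,"tz":0,"ax":0,"ay":0.2,"az":0,"fingers":15},{"tx":0.8,"ty":0,"tz":0,"ax":0,"ay":0.2,"az":0,"fingers":15},{"tx":0.9,"ty":0,"tz":0,"ax":0,"ay":0.2,"az":0,"fingers":15},{"tx":1,"ty":0,"tz":0,"ax":0,"ay":0.2,"az":0,"fingers":15},{"tx":1.1,"ty":0,"tz":0,"ax":0,"ay":0.2,"az":0,"fingers":15},{"tx":1.2,"ty":0,"tz":0,"ax":0,"ay":0.2,"az":0,"fingers":15},{"tx":1.2,"ty":0,"tz":0,"ax":0,"ay":0.2,"az":0,"fingers":15}]' 110
python3 - <<'E'
from h import *
st(); rel(); print(bot.read_state()['torque'])
E
```

```text
time_s: 21.55
eef_pos: [0.515, 0.0291, 0.044]
eef_rot: [0.761, 0.648, -0.004, 0.001]
force: [-2.6, -8.4, 0.5]
grip_width: 0.199
21.55 pos [0.515  0.0291 0.044 ] yaw 80.82 zax [-0.005 -0.008 -1.   ] F [-2.6 -8.4  0.5] g 0.199 j7 -0.54
tip past mouth mm 91.69 lat -0.52 z-.0445 -0.47 Fn,Fs,Fz [-8.7 -1.3  0.5]
[-1.50588645  0.47559495  0.17426194]
```

```bash
python3 -m crank '[{"tx":0.4,"ty":0,"tz":0,"ax":0,"ay":0.3,"az":0.1,"fingers":15},{"tx":0.45,"ty":0,"tz":0,"ax":0,"ay":0.3,"az":0.1,"fingers":15},{"tx":0.5,"ty":0,"tz":0,"ax":0,"ay":0.3,"az":0.1,"fingers":15},{"tx":0.55,"ty":0,"tz":0,"ax":0,"ay":0.3,"az":0.1,"fingers":15},{"tx":0.6,"ty":0,"tz":0,"ax":0,"ay":0.3,"az":0.1,"fingers":15},{"tx":0.65,"ty":0,"tz":0,"ax":0,"ay":0.3,"az":0.1,"fingers":15},{"tx":0.7,"ty":0,"tz":0,"ax":0,"ay":0.3,"az":0.1,"fingers":15},{"tx":0.7,"ty":0,"tz":0,"ax":0,"ay":0.3,"az":0.1,"fingers":15},{"tx":0.7,"ty":0,"tz":0,"ax":0,"ay":0.3,"az":0.1,"fingers":15},{"tx":0.7,"ty":0,"tz":0,"ax":0,"ay":0.3,"az":0.1,"fingers":15}]' 110
python3 - <<'E'
from h import *
st(); rel(); print(bot.read_state()['torque'])
im=bot.read_camera('top');cv2.imwrite('pics/t2.png',cv2.resize(im[130:230,120:280,::-1],None,fx=5,fy=5,interpolation=cv2.INTER_CUBIC))
snap('w10')
E
```

```text
time_s: 22.55
eef_pos: [0.5149, 0.0305, 0.044]
eef_rot: [0.763, 0.646, -0.006, 0.001]
force: [-2.7, -10.6, 0.3]
grip_width: 0.197
22.55 pos [0.5149 0.0305 0.044 ] yaw 80.52 zax [-0.008 -0.01  -1.   ] F [ -2.7 -10.6   0.3] g 0.197 j7 -0.54
tip past mouth mm 93.08 lat -0.89 z-.0445 -0.48 Fn,Fs,Fz [-10.8  -1.1   0.3]
[-2.10862468  0.5194606   0.27263375]
```

```bash
python3 - <<'E'
from h import *
w=cv2.imread('pics/w10.png')[100:440,180:580]; t=cv2.imread('pics/t2.png')
w=cv2.resize(w,None,fx=1.4,fy=1.4); t=cv2.resize(t,(240,150*1)); 
can=np.zeros((600,800,3),np.uint8); can[:w.shape[0],:w.shape[1]]=w; can[:150,560:800]=t
t=cv2.imread('pics/t2.png')[50:300,0:400]; can[300:300+150,560:800]=cv2.resize(t,(240,150))
cv2.imwrite('pics/m1.png',np.clip(can*1.2,0,255).astype(np.uint8))
E
```

```text
(no output)
```

View pics/m1.png

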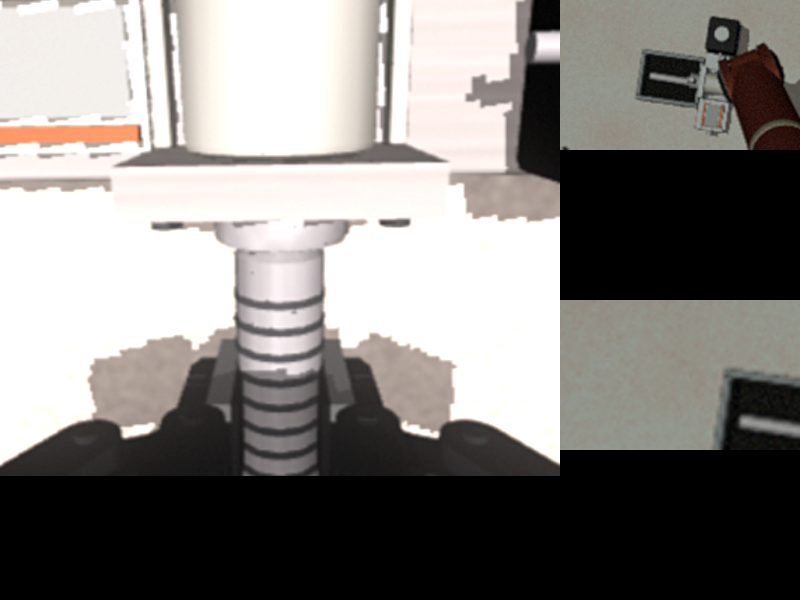

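The shoulder's front (row 250) now sits at the bush's lower rim (row 250), and the top view shows the pin lying in the tray. One more gentle push will confirm the shoulder has met the bush.

```bash
python3 -m crank '[{"tx":0.5,"ty":0.05,"tz":0,"ax":0,"ay":0.5,"az":-0.5,"fingers":15},{"tx":0.55,"ty":0.05,"tz":0,"ax":0,"ay":0.5,"az":-0.5,"fingers":15},{"tx":0.6,"ty":0.05,"tz":0,"ax":0,"ay":0.5,"az":-0.5,"fingers":15},{"tx":0.65,"ty":0.05,"tz":0,"ax":0,"ay":0.5,"az":-0.5,"fingers":15},{"tx":0.7,"ty":0.05,"tz":0,"ax":0,"ay":0.5,"az":-0.5,"fingers":15},{"tx":0.75,"ty":0.05,"tz":0,"ax":0,"ay":0.5,"az":-0.5,"fingers":15},{"tx":0.8,"ty":0.05,"tz":0,"ax":0,"ay":0.5,"az":-0.5,"fingers":15},{"tx":0.8,"ty":0.05,"tz":0,"ax":0,"ay":0.5,"az":-0.5,"fingers":15},{"tx":0.8,"ty":0.05,"tz":0,"ax":0,"ay":0.5,"az":-0.5,"fingers":15},{"tx":0.8,"ty":0.05,"tz":0,"ax":0,"ay":0.5,"az":-0.5,"fingers":15}]' 110
python3 - <<'E'
from h import *
st(); rel(); print(bot.read_state()['torque'])
E
```

```text
time_s: 23.65
eef_pos: [0.5155, 0.0318, 0.0439]
eef_rot: [0.762, 0.648, -0.007, 0.001]
force: [-2.9, -12.6, 3.0]
grip_width: 0.197
23.65 pos [0.5155 0.0318 0.0439] yaw 80.78 zax [-0.01 -0.01 -1.  ] F [ -2.9 -12.6   3. ] g 0.197 j7 -0.54
tip past mouth mm 94.44 lat -0.48 z-.0445 -0.55 Fn,Fs,Fz [-12.9  -1.    3. ]
[-2.43284435  0.48790783  0.29030436]
```

```bash
python3 -m crank '[{"tx":0.55,"ty":0,"tz":-0.05,"ax":0,"ay":0.6,"az":-0.4,"fingers":15},{"tx":0.6,"ty":0,"tz":-0.05,"ax":0,"ay":0.6,"az":-0.4,"fingers":15},{"tx":0.65,"ty":0,"tz":-0.05,"ax":0,"ay":0.6,"az":-0.4,"fingers":15},{"tx":0.7,"ty":0,"tz":-0.05,"ax":0,"ay":0.6,"az":-0.4,"fingers":15},{"tx":0.75,"ty":0,"tz":-0.05,"ax":0,"ay":0.6,"az":-0.4,"fingers":15},{"tx":0.8,"ty":0,"tz":-0.05,"ax":0,"ay":0.6,"az":-0.4,"fingers":15},{"tx":0.85,"ty":0,"tz":-0.05,"ax":0,"ay":0.6,"az":-0.4,"fingers":15},{"tx":0.9,"ty":0,"tz":-0.05,"ax":0,"ay":0.6,"az":-0.4,"fingers":15},{"tx":0.9,"ty":0,"tz":-0.05,"ax":0,"ay":0.6,"az":-0.4,"fingers":15},{"tx":0.9,"ty":0,"tz":-0.05,"ax":0,"ay":0.6,"az":-0.4,"fingers":15}]' 110
python3 - <<'E'
from h import *
st(); rel(); print(bot.read_state()['torque'])
im=snap('w11'); a=np.load('pics/w10.npz')['im'].astype(float).mean(2); b=im.astype(float).mean(2)
print(np.round(a[150:200,244]).astype(int)); print(np.round(b[150:200,244]).astype(int))
E
```

```text
time_s: 24.65
eef_pos: [0.5154, 0.0318, 0.044]
eef_rot: [0.761, 0.648, -0.009, -0.0]
force: [-2.7, -16.2, -0.8]
grip_width: 0.199
24.65 pos [0.5154 0.0318 0.044 ] yaw 80.84 zax [-0.013 -0.011 -1.   ] F [ -2.7 -16.2  -0.8] g 0.199 j7 -0.54
tip past mouth mm 94.46 lat -0.55 z-.0445 -0.45 Fn,Fs,Fz [-16.5  -0.2  -0.8]
[-3.09968672  0.32337909  0.22573743]
[204 205 207 208 210 211 210 209 210 209 209 210 211 211 212 214 213 214
 216 216 215 195 146 192 205 204 204 204 205 205 207 206 207 206 202 198
 158 161 168 168 171 174 182 184 183 184 184 184 184 183]
[216 217 212 209 205 205 207 208 210 211 211 210 210 209 210 211 211 213
 213 214 214 216 216 216 214 181 170 199 206 206 207 206 207 207 208 208
 207 205 203 196 157 167 183 186 185 186 185 185 185 185]
```

Hard stop: more command raised the force from 13 to 16.5 N with no motion, at 94.5 mm against the nominal 95. The shoulder is on the bush, so I withdraw.

```bash
python3 - <<'E'
from h import *
go(tcp(.07,.0003),81.1);go(tcp(.03,.0003),81.1);go(tcp(-.02,.0003),81.1)
E
```

```text
t [-2.45  0.1  -0.01] a [-0.64  0.74 -0.27]
t [-6.45  0.14  0.04] a [-0.64  0.74 -0.27]
t [-11.44   0.18   0.1 ] a [-0.64  0.74 -0.27]
```

```bash
python3 -m crank '[{"tx":-0.5,"ty":0.05,"tz":0,"ax":-0.6,"ay":0.7,"az":-0.3,"fingers":15},{"tx":-1.5,"ty":0.1,"tz":0,"ax":-0.6,"ay":0.7,"az":-0.3,"fingers":15},{"tx":-2.7,"ty":0.1,"tz":0,"ax":-0.6,"ay":0.7,"az":-0.3,"fingers":15},{"tx":-3.9,"ty":0.12,"tz":0,"ax":-0.6,"ay":0.7,"az":-0.3,"fingers":15},{"tx":-5.1,"ty":0.13,"tz":0.02,"ax":-0.6,"ay":0.7,"az":-0.3,"fingers":15},{"tx":-6.3,"ty":0.14,"tz":0.04,"ax":-0.6,"ay":0.7,"az":-0.3,"fingers":15},{"tx":-7.5,"ty":0.15,"tz":0.05,"ax":-0.6,"ay":0.7,"az":-0.3,"fingers":15},{"tx":-8.7,"ty":0.16,"tz":0.06,"ax":-0.6,"ay":0.7,"az":-0.3,"fingers":15},{"tx":-10,"ty":0.17,"tz":0.08,"ax":-0.6,"ay":0.7,"az":-0.3,"fingers":15},{"tx":-11.5,"ty":0.18,"tz":0.1,"ax":-0.6,"ay":0.7,"az":-0.3,"fingers":15}]' 110
python3 - <<'E'
from h import *
st(); rel(); go(tcp(-.03,.0003),81.1)
E
```

```text
time_s: 25.7
eef_pos: [0.499, -0.0829, 0.0446]
eef_rot: [0.76, 0.65, -0.0, 0.0]
force: [0.3, 0.2, -3.7]
grip_width: 0.195
25.7 pos [ 0.499  -0.0829  0.0446] yaw 81.13 zax [-0. -0. -1.] F [ 0.3  0.2 -3.7] g 0.195 j7 -0.35
tip past mouth mm -21.46 lat 0.58 z-.0445 0.1 Fn,Fs,Fz [ 0.3  0.3 -3.7]
t [-0.85 -0.03  0.01] a [-0.    0.03  0.03]
```

```bash
python3 - <<'E'
from h import *
im=snap('w12')
A=np.load('pics/w9.npz')['im'].astype(float).mean(2);B=im.astype(float).mean(2)
for n,g in(('w9',A),('w12',B)):
    o=[]
    for v in (115,133,156,174,200,215):
        gr=np.gradient(g[v]);hw=14
        l=225+np.argmax(abs(gr[225:245]));r=262+np.argmax(abs(gr[262:282])); o.append((v,int(l),int(r)))
    print(n,o,np.round(g[178:196,250]).astype(int))
go([.4431,-.3329,.12],91.91); go([.4431,-.3329,.0325],91.91)
E
```

```text
w9 [(115, 240, 278), (133, 238, 268), (156, 238, 268), (174, 238, 267), (200, 232, 274), (215, 231, 275)] [184 185 185 185 185 183 159 123 150 162 163 164 166 180 189 188 190 189]
w12 [(115, 237, 268), (133, 238, 268), (156, 238, 267), (174, 238, 267), (200, 231, 274), (215, 231, 274)] [168 169 167 168 169 168 155 115 138 148 149 149 152 166 174 173 173 174]
t [-25.17  -1.52  -7.45] a [ -0.09   0.23 -11.06]
t [-25.13  -1.51   1.3 ] a [ -0.09   0.23 -11.06]
```

No slip: the shoulder is in the same image row as before. Back to above the rest.

```bash
python3 -m crank '[{"tx":-2,"ty":0,"tz":-4,"ax":0,"ay":0.2,"az":-2,"fingers":15},{"tx":-5,"ty":-0.3,"tz":-7.5,"ax":0,"ay":0.2,"az":-4,"fingers":15},{"tx":-9,"ty":-0.6,"tz":-7.5,"ax":0,"ay":0.2,"az":-6,"fingers":15},{"tx":-13,"ty":-0.9,"tz":-7.5,"ax":0,"ay":0.2,"az":-8,"fingers":15},{"tx":-17,"ty":-1.2,"tz":-7.5,"ax":0,"ay":0.2,"az":-11,"fingers":15},{"tx":-21,"ty":-1.4,"tz":-7.5,"ax":0,"ay":0.2,"az":-11,"fingers":15},{"tx":-24,"ty":-1.5,"tz":-7.5,"ax":0,"ay":0.2,"az":-11,"fingers":15},{"tx":-25.2,"ty":-1.5,"tz":-7.5,"ax":0,"ay":0.2,"az":-11,"fingers":15},{"tx":-25.2,"ty":-1.5,"tz":-7.5,"ax":0,"ay":0.2,"az":-11,"fingers":15},{"tx":-25.2,"ty":-1.5,"tz":-7.5,"ax":0,"ay":0.2,"az":-11,"fingers":15}]' 90
python3 - <<'E'
from h import *
st(); go([.4431,-.3329,.06],91.91); go([.4431,-.3329,.0325],91.91)
E
```

```text
time_s: 26.75
eef_pos: [0.4438, -0.3312, 0.1204]
eef_rot: [0.695, 0.719, 0.0, -0.001]
force: [0.1, 0.5, -2.4]
grip_width: 0.198
26.75 pos [ 0.4438 -0.3312  0.1204] yaw 91.95 zax [-0.001  0.002 -1.   ] F [ 0.1  0.5 -2.4] g 0.198 j7 0.32
t [-0.17 -0.07  6.04] a [-0.06 -0.09  0.04]
t [-0.18 -0.07  8.79] a [-0.06 -0.09  0.04]
```

```bash
python3 -m crank '[{"tx":-0.2,"ty":-0.1,"tz":2,"ax":0,"ay":0,"az":0,"fingers":15},{"tx":-0.2,"ty":-0.1,"tz":4,"ax":0,"ay":0,"az":0,"fingers":15},{"tx":-0.2,"ty":-0.1,"tz":6,"ax":0,"ay":0,"az":0,"fingers":15},{"tx":-0.2,"ty":-0.1,"tz":7,"ax":0,"ay":0,"az":0,"fingers":15},{"tx":-0.2,"ty":-0.1,"tz":7.7,"ax":0,"ay":0,"az":0,"fingers":15},{"tx":-0.2,"ty":-0.1,"tz":8.2,"ax":0,"ay":0,"az":0,"fingers":15},{"tx":-0.2,"ty":-0.1,"tz":8.6,"ax":0,"ay":0,"az":0,"fingers":15},{"tx":-0.2,"ty":-0.1,"tz":8.8,"ax":0,"ay":0,"az":0,"fingers":15},{"tx":-0.2,"ty":-0.1,"tz":8.8,"ax":0,"ay":0,"az":0,"fingers":15},{"tx":-0.2,"ty":-0.1,"tz":8.8,"ax":0,"ay":0,"az":0,"fingers":15}]' 90
python3 - <<'E'
from h import *
st(); go([.4431,-.3329,.0325],91.91)
E
```

```text
time_s: 27.75
eef_pos: [0.4431, -0.3332, 0.0328]
eef_rot: [0.695, 0.719, 0.0, -0.001]
force: [0.2, 1.3, -1.2]
grip_width: 0.201
27.75 pos [ 0.4431 -0.3332  0.0328] yaw 91.93 zax [-0.     0.001 -1.   ] F [ 0.2  1.3 -1.2] g 0.201 j7 0.25
t [0.03 0.01 0.03] a [-0.02 -0.07  0.02]
```

Seated within 0.3 mm. I settle the last bit, open partway, and rise.

```bash
python3 -m crank '[{"tx":0,"ty":0,"tz":0.05,"ax":0,"ay":0,"az":0,"fingers":15},{"tx":0,"ty":0,"tz":0.05,"ax":0,"ay":0,"az":0,"fingers":28},{"tx":0,"ty":0,"tz":0.05,"ax":0,"ay":0,"az":0,"fingers":40},{"tx":0,"ty":0,"tz":0.05,"ax":0,"ay":0,"az":0,"fingers":40},{"tx":0,"ty":0,"tz":-1,"ax":0,"ay":0,"az":0,"fingers":40},{"tx":0,"ty":0,"tz":-4,"ax":0,"ay":0,"az":0,"fingers":40},{"tx":0,"ty":0,"tz":-8,"ax":0,"ay":0,"az":0,"fingers":40},{"tx":0,"ty":0,"tz":-12,"ax":0,"ay":0,"az":0,"fingers":40},{"tx":0,"ty":0,"tz":-18,"ax":0,"ay":0,"az":0,"fingers":40},{"tx":0,"ty":0,"tz":-20,"ax":0,"ay":0,"az":0,"fingers":40}]' 90
python3 - <<'E'
from h import *
st(); bot.read_camera('top') ; im=snap('w13'); t=bot.read_camera('top'); s=bot.read_camera('side')
can=np.zeros((600,800,3),np.uint8)
can[:300,:400]=cv2.resize(im,(400,300))
f=lambda a,w,h:cv2.resize(a,(w,h),interpolation=cv2.INTER_CUBIC)
can[:300,400:]=f(t[140:230,145:265],400,300)      # coater+tray top
can[300:,:400]=f(t[150:240,310:430],400,300)      # rest top
can[300:,400:]=f(s[180:270,200:320],400,300)      # coater+tray side
cv2.imwrite('pics/m2.png',np.clip(can[:,:,::-1]*1.4,0,255).astype(np.uint8))
E
```

```text
time_s: 28.75
eef_pos: [0.4445, -0.3338, 0.2376]
eef_rot: [0.695, 0.719, 0.001, 0.003]
force: [0.3, 0.7, -0.1]
grip_width: 0.401
28.75 pos [ 0.4445 -0.3338  0.2376] yaw 91.95 zax [ 0.005 -0.002 -1.   ] F [ 0.3  0.7 -0.1] g 0.401 j7 0.4
```

View pics/m2.png

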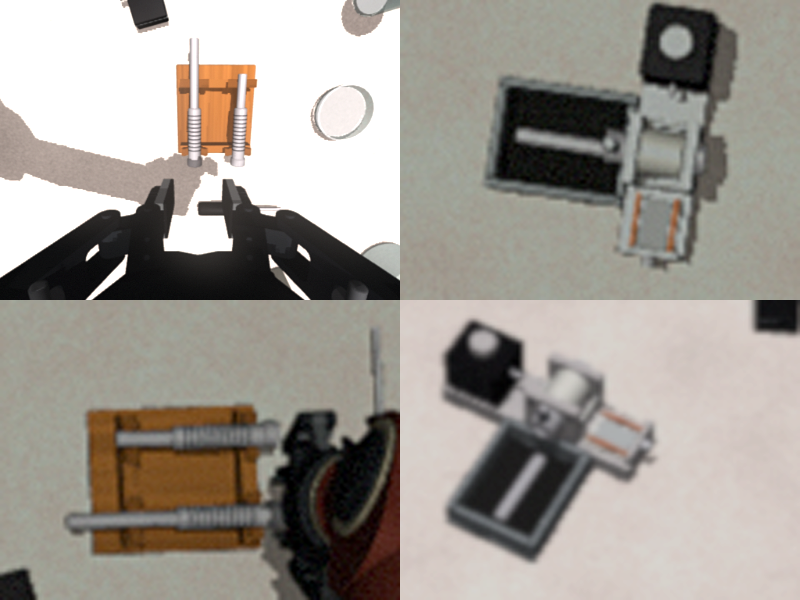

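The final views show the pin lying flat inside the tray (520-605, 140 in the top view; 500-545, 455-515 in the side view). The roller is in its bed, both punches are in the rest, and the tray is still against the coater.

```bash
python3 -c "
from h import *
print(bot.finish_job())"
```

```text
the job is handed in; nothing more can be done
None
```

The job is done and handed in at about 29 s of the 67 s allowed. I drew the tray up flush against the coater, drove the pin out with the long punch until its shoulder met the bush, and laid the punch back in its place.

- **Tray:** I moved it by its near wall until it touched the coater's side at about 5–8 N. In the wrist view its middle lies within about 3 mm of the exit bush's middle.
- **Bore:** A gentle sideways probe met resistance, which showed that the tip was inside the bore and not on the bush face. The pin then slid at about 3–9 N.
- **Shoulder:** The last push raised the force from 13 to 16.5 N with no movement. It stopped at 94.5 mm by my measured mouth position, against the nominal 95 mm. Before that the force had been climbing slowly while the punch still crept forward, so "just met" rests on that final stop. The picture taken just before the last two pushes already showed the shoulder at the bush's rim.
- **Final check:** The pin lies in the tray, the roller is in its bed, and both punches are in the rest. The long punch went back within 0.3 mm of where I gripped it, with no slip in the grip. The bystanders in view looked undisturbed; I did not measure their positions. The robot was clear of everything, and no check failed.

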